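# File the new blue pigment into the packed bottle row

## Robot

A 6-joint arm with a two-finger parallel gripper is mounted at the origin on the work surface. World frame = base frame: x ahead of the robot, y to its left, z up, the work surface at z = 0. Lengths are in mm, angles in rad, forces in N, time in s.
With the tool pointing down it reaches from about 425 to 925 mm from the base axis. Payload 12.5 kg.
Tool frame: the origin (TCP) lies midway between the tips of the shut fingers; the grasp point (between the pads) lies 19 mm behind it; x points along the fingers, y is the direction in which the jaws open and shut, and the axes are right-handed (so a half turn about x gives the same grasp; the last joint's range is limited). The gripper opens to 85 mm and grips with 20 to 120 N. Pads are 22 mm wide; open, the fingers measure 114 mm over their backs; the gripper's body (76 mm by 85 mm) begins 54 mm behind the grasp point. The pads swing forward as they close: fully open they stand 13 mm farther back than shut.
Start: joints at [-0.106, 0.491, 1.559, -0, 1.092, -0.106], TCP at [625.016, 0.021, 231.327] pointing down, gripper open.
Joint ranges: [-3.1, 3.1], [-0.84, 2.19], [0.05, 2.79], [-1.13, 4.28], [0.06, 2.93], [-2.69, 2.69]. Speed limits (rad/s): [2.22, 2.22, 2.79, 3.14, 3.14, 3.14].

## Interface

Orientations are given as a unit quaternion [x, y, z, w].
In Python, from workcell import bot gives the robot as it stands.
- The arm moves only by the tool jog_arm, never from a script. Its argument "commands" is a list of rows, each a list of 7 numbers: the shift along the tool's x, y, z each as a share of 100 mm, from -1 to 1, then the turn, a rotation vector about the tool's x, y, z each as a share of 2 pi rad, from -1 to 1, then the finger opening in mm, from 0 to 85.4. In form: [[dx, dy, dz, wx, wy, wz, gripper], ...]. A call has 1 to 8 rows; each row is the pose to reach, as a shift and turn from the pose measured when the call began, along the tool's axes at that moment, turning the shorter way round; what a row does not reach only later rows make up. A row lasts 1/8 s, in which the tool goes at most 62.5 mm and 10.7 degrees, less where a joint would pass 70% of its speed; a pose out of reach is approached as far as the arm can. A call with a number of a shift or a turn outside -1 to 1 is refused whole. A call with a gripper value outside its range is refused whole. The fingers move at their own pace and stop on an object; "newtons" is the grip in N (left out, the last holds). Time passes only in rows, so rows that repeat a pose let the fingers close. It gives the time, the measured TCP pose, the force and the opening at its end, in the units of the state.
- bot.get_obs(): the state, without advancing time (a new reading comes with each control period).
- bot.get_image(name): name is "scene" or "side" or "wrist"; returns a dict with "frame" (480x640x3 uint8, red, green, blue), "fx", "fy", "cx", "cy" (pixels), "T" (4x4, takes a point from camera to world coordinates); the wrist camera has in their place "mount" (4x4, takes a point from camera to tool coordinates, whose origin is the TCP and whose axes are the tool frame's). Camera axes: x right, y down, z forward; pixel columns grow to the right and rows downward; lengths in mm; the calibration is good to about 2 mm. A picture is of the moment at which its call begins: read the wrist's pose just before it. There is no depth.
- bot.job_done(): hands the job in, once; it reports no verdict.
The state is a dict: "time_s": time; "q": joint angles; "qvel": joint speeds; "joint_efforts": joint torques, N m; "tcp_pos": TCP position; "eef_rot": TCP orientation; "wrist_force": force on the tool from outside, world axes, zero at the start; "torque": the same for the moment, N m; "grip_width": opening from 0.0 (shut) to 1.0 (fully open).
Only numpy, scipy, OpenCV 4.12 (cv2) and the standard library are available. Lean on these libraries where they do the work, as an engineer would, in place of code of your own. Each camera call takes 0.05 s, during which the arm holds its last target.

## Task

The new blue pigment bottle (white cap) standing in front of the rack belongs in the packed row, directly next to the blue bottle already there, on either side of it: part the row at that place and set the bottle down into the gap, holding it until it stands on the lane floor. Then slide the stop back in until all six bottles stand upright, closed up and snug, so that the sprung pad stays lightly pressed in when you let go, but never squeeze it nearly to the end of its travel. Tip nothing over and leave the other things on the table where they are.

Things in the scene. Friction and masses are not known exactly. Their poses are not given: they have to be found in the camera images.
- rack: White fixed tray with a straight lane; row of 5 red-capped bottles, middle three in any order. Origin on the table under the lane's middle line; y along the lane, x across it, z up. Lane floor 8 mm up, 39 mm wide; walls 8 mm thick, near one (-x) 22 mm high, far one 36 mm. Sprung pad at the +y end, sliding stop at the -y end; tray from y = -162 to 128 mm.
- pad: Black rubber pad, 34 mm wide, 50 mm tall, 8 mm thick, ending the lane at the rack's +y. Sprung along the lane: 4 N per mm, 5 mm travel, unpressed at the start. Origin at the foot of the face on which the row leans (90 mm along the rack's y when unpressed).
- stop (a joint): Sliding stop at the lane's -y end. Value (m) grows as it slides outwards (rack's -y), away from the row; range -0.006 to 0.038, start 0 to 0.003. A drag of about 5 N holds it where it is left (sliding six bottles adds up to 5 N). With six bottles closed up on the unpressed pad it reads about 0.031; fully out, a bottle has some 7 mm to spare in the row.
- stop_grip (a point): Grip point on the stop's upright black tab, 100 mm above the table. The tab measures 18 mm across the lane, 12 mm along it, and stands from 60 to 120 mm above the table. The stop's face towards the row lies 14 mm from here; its plate reaches 70 mm above the table.
- refill_mid (a point): The new bottle: blue, WHITE cap, standing on the table before the rack, beside two other white-capped ones; round, 112 mm tall, 50 to 100 g: body 34 mm in diameter up to 60 mm, shoulder to 68 mm, then an upright cap 18 mm in diameter from 68 to 112 mm, the place to grip (fingertips above the shoulder). Origin: on its axis half-way up (56 mm above its underside), z up.
- yellow_mid (a point): Yellow bottle of the row, red cap, standing on the lane floor; same shape as the new one: round, 112 mm tall, 50 to 100 g: body 34 mm in diameter up to 60 mm, shoulder to 68 mm, then an upright cap 18 mm in diameter from 68 to 112 mm, the place to grip (fingertips above the shoulder). Origin: on its axis half-way up (56 mm above its underside), z up.
- green_mid (a point): Green bottle of the row, red cap, standing on the lane floor; same shape as the new one: round, 112 mm tall, 50 to 100 g: body 34 mm in diameter up to 60 mm, shoulder to 68 mm, then an upright cap 18 mm in diameter from 68 to 112 mm, the place to grip (fingertips above the shoulder). Origin: on its axis half-way up (56 mm above its underside), z up.
- blue_mid (a point): Blue bottle of the row, red cap, standing on the lane floor; same shape as the new one: round, 112 mm tall, 50 to 100 g: body 34 mm in diameter up to 60 mm, shoulder to 68 mm, then an upright cap 18 mm in diameter from 68 to 112 mm, the place to grip (fingertips above the shoulder). Origin: on its axis half-way up (56 mm above its underside), z up.
- red_mid (a point): Red bottle of the row, red cap, standing on the lane floor; same shape as the new one: round, 112 mm tall, 50 to 100 g: body 34 mm in diameter up to 60 mm, shoulder to 68 mm, then an upright cap 18 mm in diameter from 68 to 112 mm, the place to grip (fingertips above the shoulder). Origin: on its axis half-way up (56 mm above its underside), z up.
- white_mid (a point): White bottle of the row, red cap, standing on the lane floor; same shape as the new one: round, 112 mm tall, 50 to 100 g: body 34 mm in diameter up to 60 mm, shoulder to 68 mm, then an upright cap 18 mm in diameter from 68 to 112 mm, the place to grip (fingertips above the shoulder). Origin: on its axis half-way up (56 mm above its underside), z up.
- brown_mid (a point): Brown pigment bottle with a white cap, standing on the table in front of the rack, not part of this job; same shape and size. Origin: on its axis half-way up (56 mm above its underside), z up.
- orange_mid (a point): Orange pigment bottle with a white cap, standing on the table in front of the rack, not part of this job; same shape and size. Origin: on its axis half-way up (56 mm above its underside), z up.
- cup: White paper mixing cup, 76 mm across, 95 mm tall, on the left; bystander. Origin at the centre of its underside.
- mould: Pale open silicone mould, 130 x 110 x 26 mm, on the left; bystander. Origin at the centre of its underside.
- sticks: Open cardboard box of stirring sticks, 90 x 160 x 45 mm, fixed, right of the rack; bystander. Origin at the centre of its underside.

How it is judged:
By the outcome, as a careful person would: the job done as asked, in the order asked, and still so for the second after the job is handed in, with the robot touching nothing.
It also fails if it takes over 69 s, if anything falls off the work surface, if the arm or the gripper's body presses on something with over 40 N, if the wrist force passes 120 N, or if a joint passes its speed limit or range.

## Working session

There is one attempt and no reset: what is moved stays moved. The work goes in short steps, Python scripts to look and compute and a tool call to move; the robot and the scene stay as the last step left them, time stands still between calls to the robot, and variables do not carry over. Pictures are saved under pics/ and viewed, and the job is handed in when it is done.

Besides the shell and the picture viewer there is one more tool, called after "Emit:" as a command line: name --pt "numbers of a row" for each row, then --argument value for the rest. jog_arm: Moves the arm, as the interface text tells. Shift numbers are shares of 100 mm and turn numbers shares of 2 pi rad, none past 1 either way. Its arguments: {"type":"object","properties":{"commands":{"type":"array"},"newtons":{"type":"number"}},"required":["commands"]}

```bash
mkdir -p pics; ls; python3 - <<'E'
from workcell import bot
import cv2
o=bot.get_obs(); print(o)
for n in ["scene","side","wrist"]:
    r=bot.get_image(n); cv2.imwrite(f"pics/{n}0.png",r["frame"][:,:,::-1]); print(n,{k:(v.tolist() if hasattr(v,'tolist') else v) for k,v in r.items() if k!="frame"})
E
```

```text
pics
{'time_s': 0.0, 'q': array([-1.05598562e-01,  4.91527258e-01,  1.55945142e+00, -3.41887359e-05,
        1.09170492e+00, -1.05607318e-01]), 'qvel': array([-0.00032696,  0.00022983, -0.00034609,  0.00127416, -0.00036715,
       -0.00216999]), 'joint_efforts': array([-2.53899279e-04, -6.18447447e+01, -2.61596632e+01, -1.41405640e-04,
        4.01603000e-03, -9.44706159e-06]), 'tcp_pos': array([6.24770349e+02, 4.01769607e-02, 2.30747131e+02]), 'eef_rot': array([ 0.49974298,  0.50029928, -0.5002446 ,  0.49971283]), 'wrist_force': array([ 0.35679174, -0.83019351, -0.06722949]), 'torque': array([ 0.02711523, -0.05160005, -0.00231138]), 'grip_width': 0.9993747582534406}
scene {'fx': 594.9095442454003, 'fy': 594.9095442454003, 'cx': 313.00486460533165, 'cy': 240.83742174420615, 'T': [[0.16811342194910509, 0.6867248407998813, -0.7072106266091739, 1493.281954663002], [0.9855594547449761, -0.10234545574463133, 0.13489984748401018, -165.98782357419847], [0.02025928239962293, -0.7196765945317395, -0.6940138044447322, 1033.7838949880643], [0.0, 0.0, 0.0, 1.0]]}
side {'fx': 467.9708870513955, 'fy': 467.9708870513955, 'cx': 326.3738399570133, 'cy': 241.75426471097137, 'T': [[0.9482904160880096, -0.1686853848664291, 0.26886897866450626, 254.4090709423471], [-0.31731326614329725, -0.524078887802289, 0.79035030871721, -868.8578353164256], [0.007588009297768192, -0.8347973168933767, -0.5505050969995796, 704.6700111579257], [0.0, 0.0, 0.0, 1.0]]}
wrist {'fx': 341.36503892807804, 'fy': 341.36503892807804, 'cx': 317.7095321656909, 'cy': 233.38193061041122, 'mount': [[0.0018141407769228825, -0.3254972814566749, 0.9455412358313908, -141.6514880197694], [0.9999980730964596, 0.0012997808808796008, -0.0014711808277824317, -1.3074298851241117], [-0.0007501310604425418, 0.9455420827937665, 0.3254990122403082, -83.20656452645538], [0.0, 0.0, 0.0, 1.0]]}
```

View pics/scene0.png

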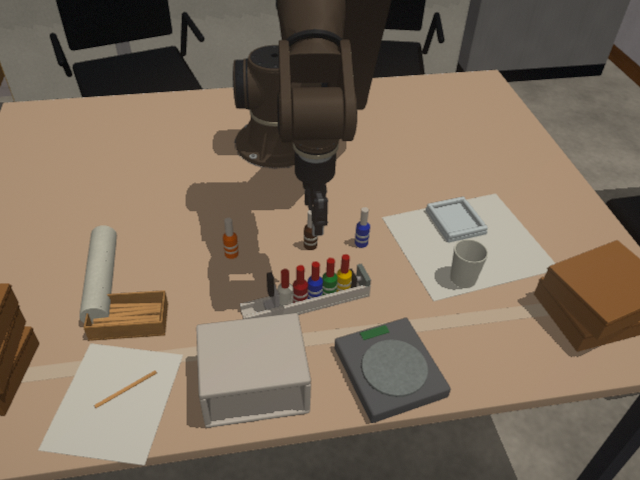

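View pics/side0.png

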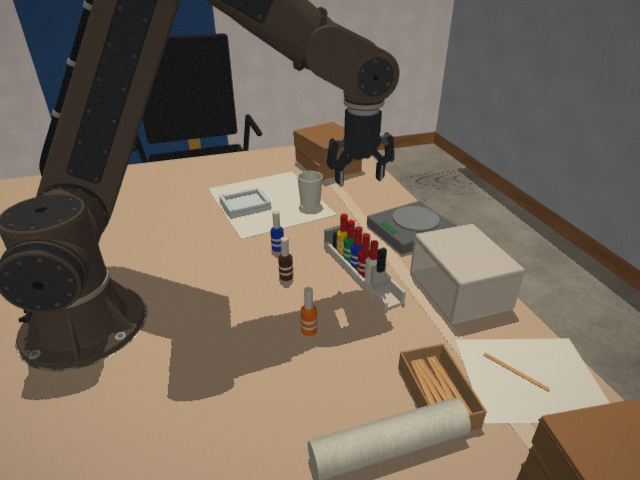

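View pics/wrist0.png

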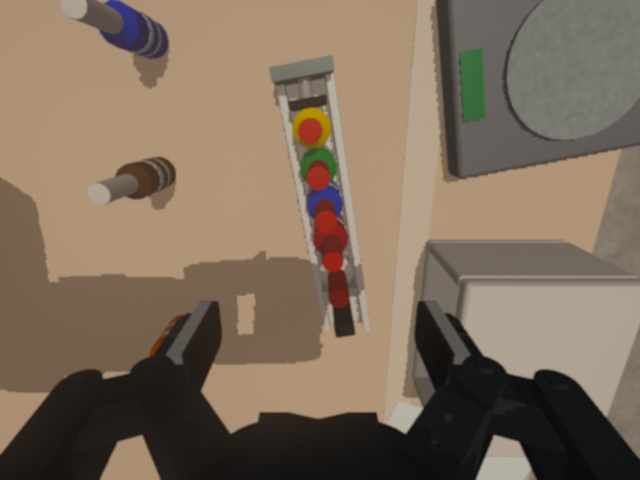

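```bash
python3 - <<'E'
import cv2
def crop(n,x0,y0,x1,y1,s):
    im=cv2.imread(f"pics/{n}0.png")[y0:y1,x0:x1]
    im=cv2.resize(im,None,fx=s,fy=s,interpolation=cv2.INTER_CUBIC)
    for i in range(x0,x1,10): cv2.line(im,((i-x0)*s,0),((i-x0)*s,6 if i%50 else 14),(0,255,255),1); 
    for i in range(x0,x1,20): cv2.putText(im,str(i),((i-x0)*s,24),0,.35,(0,255,255),1)
    for i in range(y0,y1,10): cv2.line(im,(0,(i-y0)*s),(6,(i-y0)*s),(0,255,255),1); cv2.putText(im,str(i),(8,(i-y0)*s+4),0,.35,(0,255,255),1)
    cv2.imwrite(f"pics/{n}0c.png",im)
crop("scene",215,200,385,325,4)
crop("side",260,200,420,340,4)
crop("wrist",260,50,400,350,2)
E
```

```text
(no output)
```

View pics/scene0c.png

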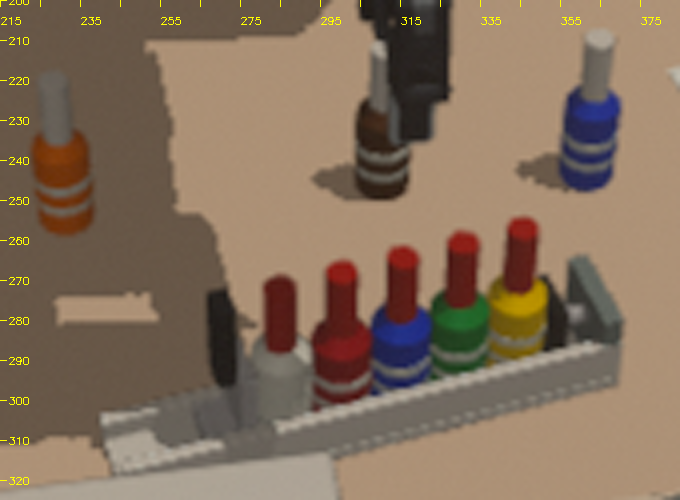

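View pics/side0c.png

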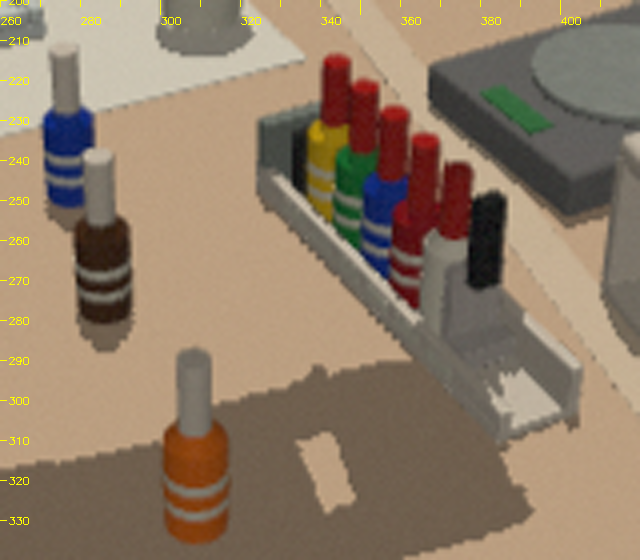

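View pics/wrist0c.png

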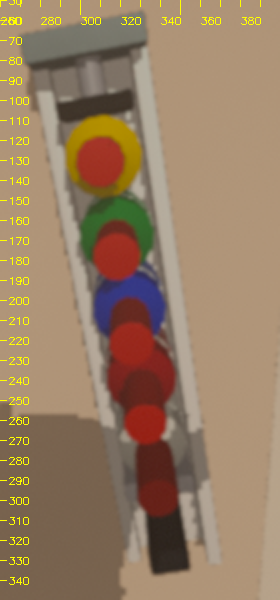

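```bash
cat > h.py <<'E'
import numpy as np, cv2
from scipy.spatial.transform import Rotation as R
from workcell import bot
def tool(o):
    T=np.eye(4); T[:3,:3]=R.from_quat(o["eef_rot"]).as_matrix(); T[:3,3]=o["tcp_pos"]; return T
def ray(cal,T,uv):
    d=T[:3,:3]@np.array([(uv[0]-cal["cx"])/cal["fx"],(uv[1]-cal["cy"])/cal["fy"],1]); return T[:3,3],d/np.linalg.norm(d)
def atz(cal,T,uv,z):
    p,d=ray(cal,T,uv); return p+d*(z-p[2])/d[2]
def tri(rs):
    A=0;b=0
    for p,d in rs:
        M=np.eye(3)-np.outer(d,d); A=A+M; b=b+M@p
    return np.linalg.solve(A,b)
def shot(name,tag,box=None,s=1):
    o=bot.get_obs(); r=bot.get_image(name); im=r["frame"][:,:,::-1]
    if box is not None:
        x0,y0,x1,y1=box; im=im[y0:y1,x0:x1]
        im=cv2.resize(im,None,fx=s,fy=s,interpolation=cv2.INTER_CUBIC)
        for i in range(-(-x0//10)*10,x1,10):
            cv2.line(im,((i-x0)*s,0),((i-x0)*s,6),(0,255,255),1)
            if i%20==0: cv2.putText(im,str(i),((i-x0)*s,18),0,.35,(0,255,255),1)
        for i in range(-(-y0//10)*10,y1,10): cv2.line(im,(0,(i-y0)*s),(6,(i-y0)*s),(0,255,255),1); cv2.putText(im,str(i),(8,(i-y0)*s+4),0,.35,(0,255,255),1)
    cv2.imwrite(f"pics/{tag}.png",im)
    T=tool(o)@np.array(r["mount"]) if name=="wrist" else np.array(r["T"])
    return r,T,o
E
python3 - <<'E'
from h import *
np.set_printoptions(precision=1,suppress=True)
pts={"white":[(285,270.5),(374.5,242.3),(339,298)],"red":[(300.5,267),(366.5,235),(333,261.5)],"blue":[(315.7,263.2),(358.7,228.3),(326,222)],"green":[(330.7,259.6),(351.5,221.7),(318,178)],"yellow":[(345.5,256.5),(344.5,215.5),(310,130)],"refill":[(364.7,209.3),(276.5,212),(75,8)],"tab":[(270,273.5),(382,249),None],"brown":[None,(285,238.5),(99,193)],"orange":[(228.7,219),(308.5,288),None]}
cs=[]
for n in ["scene","side","wrist"]:
    o=bot.get_obs(); r=bot.get_image(n); cs.append((r,tool(o)@np.array(r["mount"]) if n=="wrist" else np.array(r["T"])))
for k,v in pts.items():
    z=112 if k in("refill","brown","orange") else 120
    print(k,[atz(*c,p,z)[:2] for c,p in zip(cs,v) if p],tri([ray(*c,p) for c,p in zip(cs,v) if p]))
E
```

```text
white [array([642. , -61.7]), array([643.2, -65. ]), array([641. , -60.9])] [642.3 -62.2 119. ]
red [array([636.8, -28. ]), array([637.8, -31. ]), array([635.5, -27.7])] [636.8 -28.5 119.1]
blue [array([630.6,   5.8]), array([631.5,   2.1]), array([629.5,   5.6])] [630.7   5.1 119.1]
green [array([624.9,  39.4]), array([626.1,  35.8]), array([623.3,  39.7])] [624.9  39.  119.1]
yellow [array([620.5,  72.8]), array([620.4,  69. ]), array([617.6,  73.8])] [619.4  72.9 118.4]
refill [array([465.9, 152.5]), array([466.8, 151.2]), array([463. , 150.3])] [465.7 150.9 112.8]
tab [array([645.8, -93.8]), array([648.3, -95. ])] [647.6 -94.6 120.8]
brown [array([456.8,  24.5]), array([453.1,  26.4])] [455.4  25.8 112.5]
orange [array([ 453.6, -167.4]), array([ 456.5, -166.3])] [ 455.9 -167.6  113.6]
```

Emit:
jog_arm --pt "0.2 0.06 0.3 -0.009 0 0 85" --pt "0.45 0.14 0.6 -0.018 0 0 60" --pt "0.7 0.22 0.94 -0.0266 0 0 50" --pt "0.7 0.22 0.94 -0.0266 0 0 45" --pt "0.7 0.22 0.94 -0.0266 0 0 45" --newtons 40

```text
time_s: 0.92
tcp_pos: [647.0, -93.6, 161.4]
eef_rot: [0.457, 0.54, -0.457, 0.54]
wrist_force: [-1.1, 1.5, 0.7]
grip_width: 0.524
```

```bash
python3 - <<'E'
from h import *
np.set_printoptions(precision=3,suppress=True)
r,T,o=shot("wrist","w1",(0,0,640,480),1)
print(o["tcp_pos"],R.from_quat(o["eef_rot"]).as_matrix(),o["grip_width"])
# project tab top centre guess
def proj(P):
    c=np.linalg.inv(T)@np.array([*P,1]); return r["cx"]+r["fx"]*c[0]/c[2], r["cy"]+r["fy"]*c[1]/c[2]
print(proj((647.3,-94.5,120)))
E
```

```text
[646.951 -93.606 161.443] [[-0.     0.986  0.166]
 [ 0.     0.166 -0.986]
 [-1.    -0.    -0.   ]] 0.524356788167543
(np.float64(320.8991039820844), np.float64(267.8450653447944))
```

View pics/w1.png

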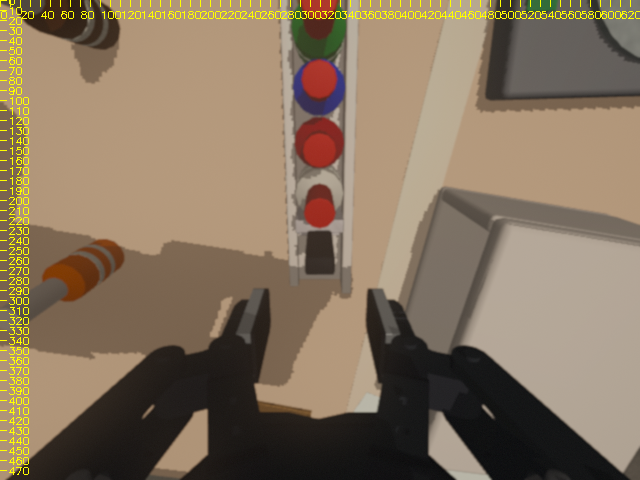

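Emit:
jog_arm --pt "0.4 0 0 0 0 0 45" --pt "0.76 0 0 0 0 0 45" --pt "0.76 0 0 0 0 0 40" --pt "0.76 0 0 0 0 0 0" --pt "0.76 0 0 0 0 0 0" --pt "0.76 0 0 0 0 0 0" --pt "0.76 0 0 0 0 0 0" --newtons 40

```text
time_s: 1.85
tcp_pos: [648.0, -93.1, 88.0]
eef_rot: [0.457, 0.539, -0.456, 0.541]
wrist_force: [0.6, 3.6, 7.7]
grip_width: 0.205
```

```bash
python3 - <<'E'
from h import *
r,T,o=shot("wrist","w2",(220,150,420,400),3)
print(o["tcp_pos"],o["wrist_force"],o["grip_width"])
shot("side","s2",(300,180,440,330),4)
E
```

```text
[647.96585007 -93.05607257  87.96358809] [0.57344721 3.56010726 7.74368563] 0.20498718758339066
```

View pics/w2.png

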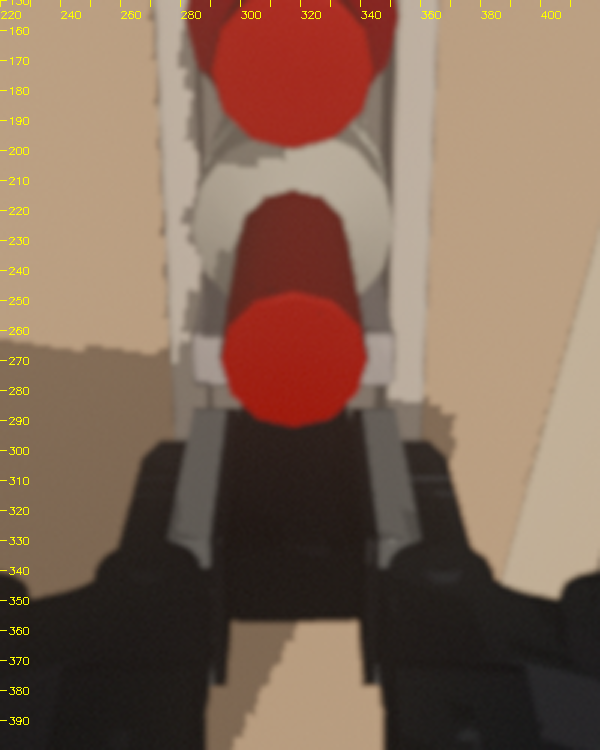

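View pics/s2.png

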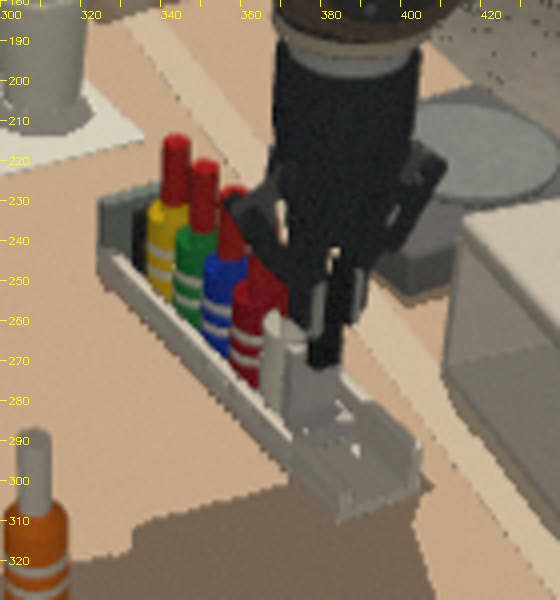

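Emit:
jog_arm --pt "0 0 0.06 0 0 0 0" --pt "0 0 0.14 0 0 0 0" --pt "0 0 0.22 0 0 0 0" --pt "0 0 0.28 0 0 0 0" --pt "0 0 0.32 0 0 0 0" --pt "0 0 0.34 0 0 0 0"

```text
time_s: 2.7
tcp_pos: [653.6, -125.9, 88.1]
eef_rot: [0.457, 0.539, -0.456, 0.541]
wrist_force: [1.8, 4.9, -6.6]
grip_width: 0.202
```

Emit:
jog_arm --pt "0 0 0.02 0 0 0 0" --pt "0 0 0.03 0 0 0 0" --pt "0 0 0.03 0 0 0 0"

```text
time_s: 3.08
tcp_pos: [654.0, -128.1, 88.1]
eef_rot: [0.458, 0.54, -0.455, 0.54]
wrist_force: [3.0, 4.3, -8.1]
grip_width: 0.2
```

Emit:
jog_arm --pt "0 0 0.02 0 0 0 0" --pt "0 0 0.03 0 0 0 0" --pt "0 0 0.03 0 0 0 0"

```text
time_s: 3.45
tcp_pos: [654.3, -130.0, 88.1]
eef_rot: [0.458, 0.54, -0.455, 0.54]
wrist_force: [1.2, 6.2, -6.5]
grip_width: 0.203
```

Emit:
jog_arm --pt "0 0 0.02 0 0 0 0" --pt "0 0 0.03 0 0 0 0" --pt "0 0 0.03 0 0 0 0"

```text
time_s: 3.82
tcp_pos: [654.3, -130.2, 88.0]
eef_rot: [0.458, 0.541, -0.455, 0.539]
wrist_force: [1.4, 15.8, -4.2]
grip_width: 0.207
```

Emit:
jog_arm --pt "0 0 -0.01 0 0 0 0" --pt "0 0 0 0 0 0 45" --pt "0 0 0 0 0 0 45" --pt "0 0 0 0 0 0 45" --pt "-0.3 0 0 0 0 0 45" --pt "-0.7 0 0 0 0 0 45" --pt "-0.7 0 0 0 0 0 45"

```text
time_s: 4.7
tcp_pos: [655.4, -131.1, 161.4]
eef_rot: [0.459, 0.539, -0.454, 0.541]
wrist_force: [-0.4, -0.2, -0.0]
grip_width: 0.527
```

```bash
python3 - <<'E'
from h import *
r,T,o=shot("wrist","w3",(240,0,400,320),2)
print(o["tcp_pos"],o["eef_rot"],o["wrist_force"],o["grip_width"])
r,T,o=shot("scene","c3",(215,200,385,325),4)
E
```

```text
[ 655.43876553 -131.13276139  161.37720063] [ 0.45899385  0.53940943 -0.45382127  0.54074797] [-0.42188997 -0.21427345 -0.00842726] 0.5267455885994745
```

View pics/w3.png

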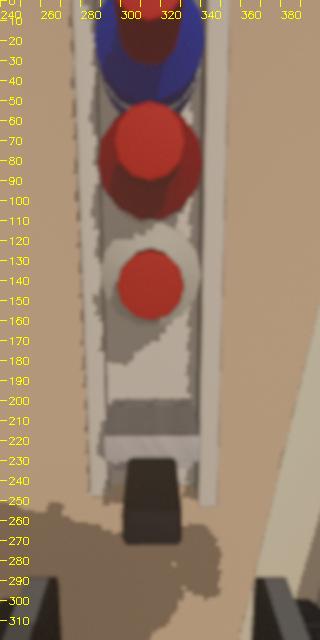

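View pics/c3.png

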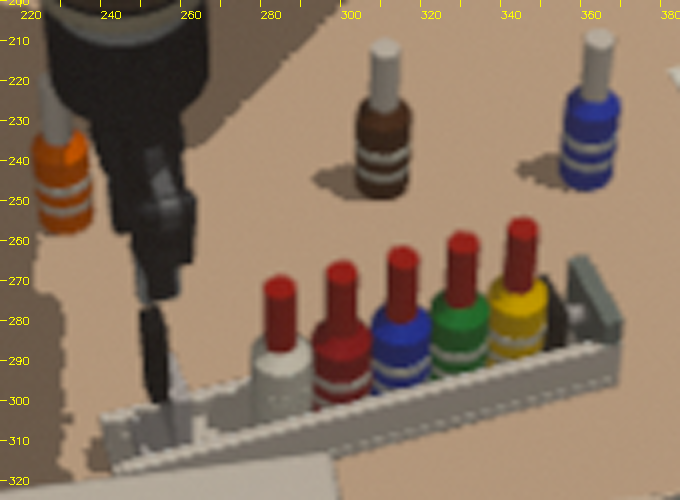

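```bash
cat >> h.py <<'E'
YAW=0.1667
def rows(p,yaw=YAW):
    o=bot.get_obs(); T=tool(o)
    c,s=np.cos(yaw),np.sin(yaw)
    Rt=np.array([[0,c,s],[0,s,-c],[-1,0,0]])
    d=T[:3,:3].T@(np.array(p)-T[:3,3])/100
    w=R.from_matrix(T[:3,:3].T@Rt).as_rotvec()/(2*np.pi)
    print(np.round(d,4),np.round(w,4),"from",np.round(o["tcp_pos"],1))
E
python3 - <<'E'
from h import *
rows((636.8,-28.3,150))
rows((636.8,-28.3,82))
E
```

```text
[ 0.0872 -0.     -1.0384] [ 0.0001 -0.0009 -0.0004] from [ 654.1 -130.7  158.1]
[ 0.7672 -0.0015 -1.0346] [ 0.0001 -0.0009 -0.0004] from [ 654.1 -130.7  158.1]
```

Emit:
jog_arm --pt "0 0 -0.3 0 -0.0009 -0.0004 45" --pt "0 0 -0.7 0 -0.0009 -0.0004 45" --pt "0 0 -0.99 0 -0.0009 -0.0004 40" --pt "0 0 -0.99 0 -0.0009 -0.0004 40"

```text
time_s: 5.3
tcp_pos: [636.9, -31.4, 157.6]
eef_rot: [0.455, 0.541, -0.456, 0.54]
wrist_force: [-0.5, -0.4, -0.3]
grip_width: 0.466
```

```bash
python3 - <<'E'
from h import *
rows((636.8,-28.3,82))
r,T,o=shot("wrist","w4",(200,100,440,400),2)
def proj(P):
    c=np.linalg.inv(T)@np.array([*P,1]); return r["cx"]+r["fx"]*c[0]/c[2], r["cy"]+r["fy"]*c[1]/c[2]
print(proj((636.8,-28.3,120)),proj((642.3,-62,120)))
E
```

```text
[ 0.7563  0.0058 -0.0303] [ 0.0005 -0.0001  0.0004] from [636.9 -31.4 157.6]
(np.float64(321.4873670837322), np.float64(264.28123266134526)) (np.float64(320.7934160198038), np.float64(315.94644354288255))
```

View pics/w4.png

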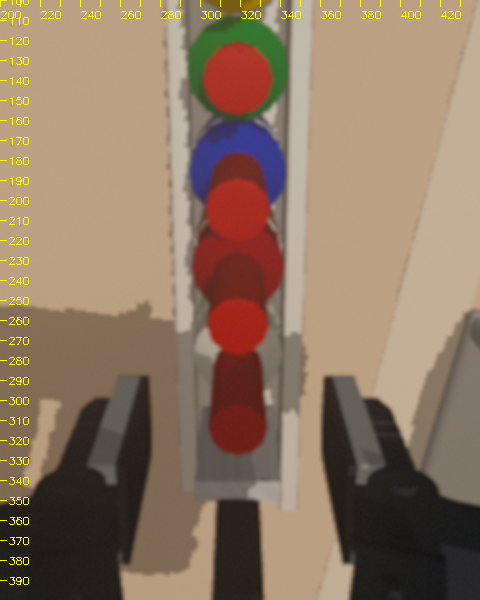

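Emit:
jog_arm --pt "0.35 0 -0.03 0.0005 0 0.0004 40" --pt "0.74 0 -0.034 0.0005 0 0.0004 40" --pt "0.74 0 -0.034 0.0005 0 0.0004 40" --pt "0.74 0 -0.034 0.0005 0 0.0004 0" --pt "0.74 0 -0.034 0.0005 0 0.0004 0" --pt "0.74 0 -0.034 0.0005 0 0.0004 0" --pt "0.74 0 -0.034 0.0005 0 0.0004 0" --newtons 30

```text
time_s: 6.22
tcp_pos: [637.1, -29.4, 85.1]
eef_rot: [0.457, 0.539, -0.456, 0.54]
wrist_force: [-0.8, -1.3, 6.1]
grip_width: 0.2
```

```bash
python3 - <<'E'
from h import *
r,T,o=shot("wrist","w5",(220,150,420,400),3)
print(o["tcp_pos"],o["wrist_force"],o["grip_width"])
E
```

```text
[637.13244157 -29.38292969  85.06360623] [-0.76457721 -1.33504342  6.13335997] 0.20009319108169385
```

View pics/w5.png

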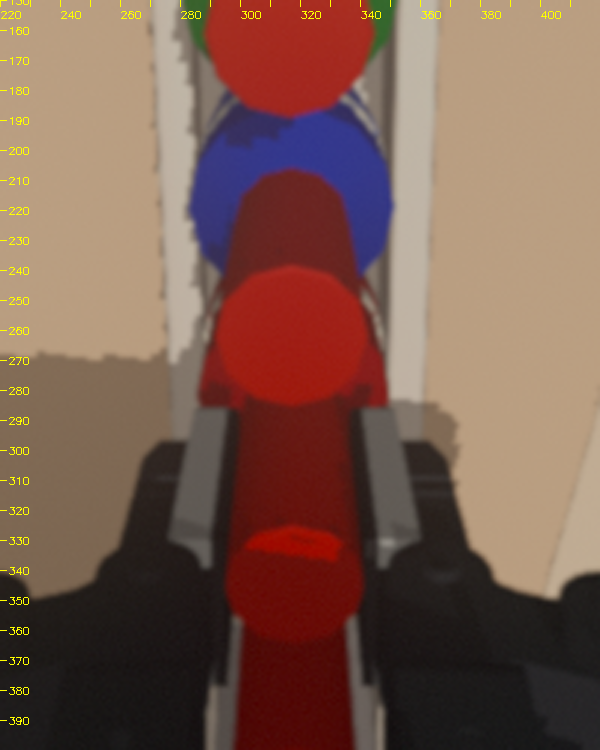

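Emit:
jog_arm --pt "0 0 0.04 0 0 0 0" --pt "0 0 0.1 0 0 0 0" --pt "0 0 0.16 0 0 0 0" --pt "0 0 0.22 0 0 0 0" --pt "0 0 0.28 0 0 0 0" --pt "0 0 0.33 0 0 0 0" --pt "0 0 0.35 0 0 0 0" --pt "0 0 0.35 0 0 0 0"

```text
time_s: 7.28
tcp_pos: [643.1, -64.1, 85.3]
eef_rot: [0.458, 0.539, -0.456, 0.54]
wrist_force: [-1.0, 2.4, 5.3]
grip_width: 0.2
```

```bash
python3 - <<'E'
from h import *
r,T,o=shot("wrist","w6",(220,100,420,400),2)
print(o["tcp_pos"],o["wrist_force"],o["grip_width"])
shot("side","s6",(300,180,440,330),4)
shot("scene","c6",(215,200,385,325),4)
E
```

```text
[643.07621212 -64.06699573  85.28660381] [-0.96267856  2.40882104  5.32031652] 0.20029989016788927
```

View pics/c6.png

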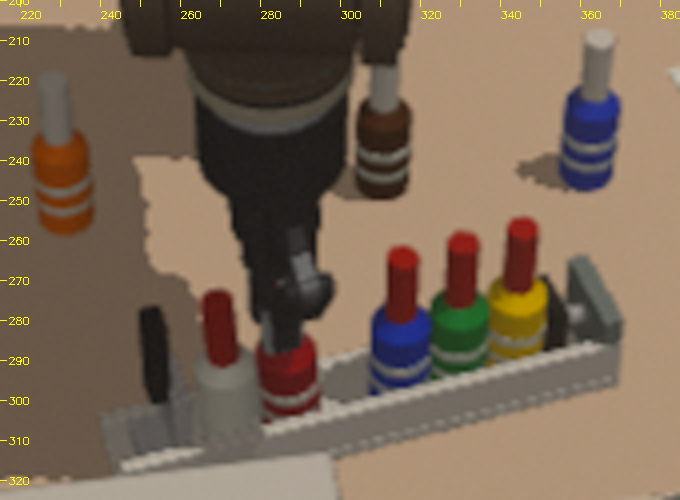

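View pics/s6.png

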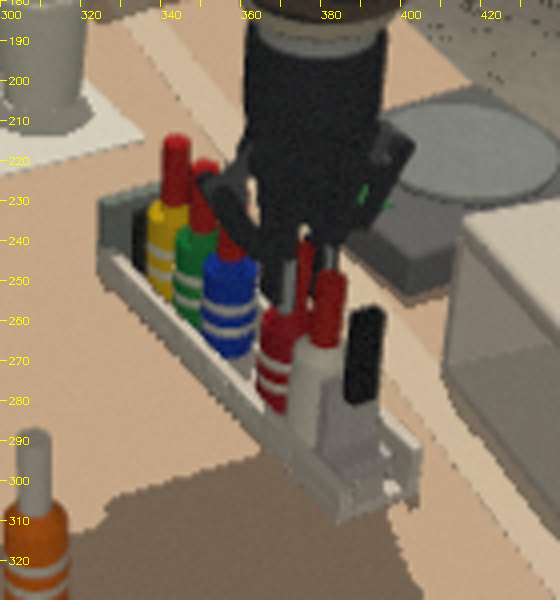

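View pics/w6.png

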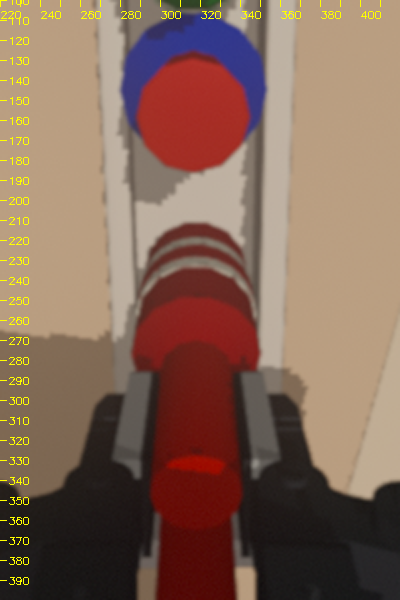

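Emit:
jog_arm --pt "0 0 0.01 0 0 0 0" --pt "0 0 0.02 0 0 0 0" --pt "0 0 0.025 0 0 0 0" --pt "0 0 0.025 0 0 0 0"

```text
time_s: 7.92
tcp_pos: [643.5, -66.4, 85.3]
eef_rot: [0.458, 0.539, -0.456, 0.541]
wrist_force: [-1.0, 4.0, 4.1]
grip_width: 0.202
```

Emit:
jog_arm --pt "0 0 0.01 0 0 0 0" --pt "0 0 0.015 0 0 0 0" --pt "0 0 0.015 0 0 0 0"

```text
time_s: 8.3
tcp_pos: [643.7, -68.0, 85.3]
eef_rot: [0.458, 0.539, -0.456, 0.54]
wrist_force: [-1.1, 3.8, 3.7]
grip_width: 0.203
```

```bash
python3 - <<'E'
from h import *
shot("side","s7",(340,210,430,330),6)
shot("scene","c7",(235,240,335,325),7)
E
```

```text
(no output)
```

View pics/s7.png

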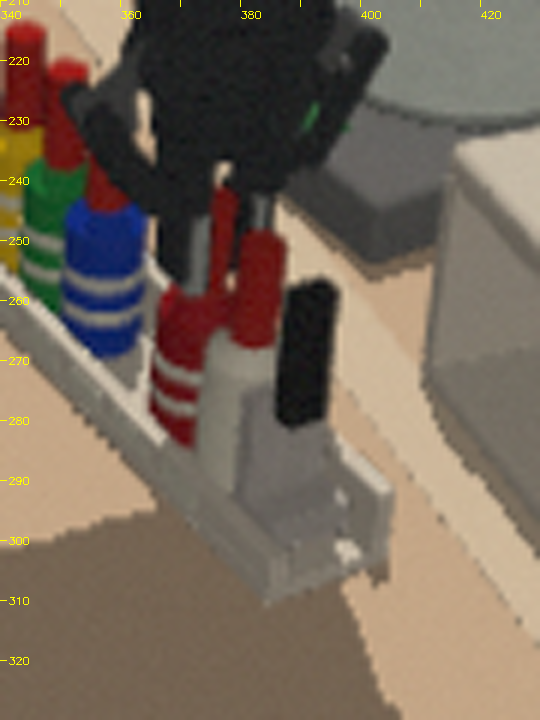

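View pics/c7.png

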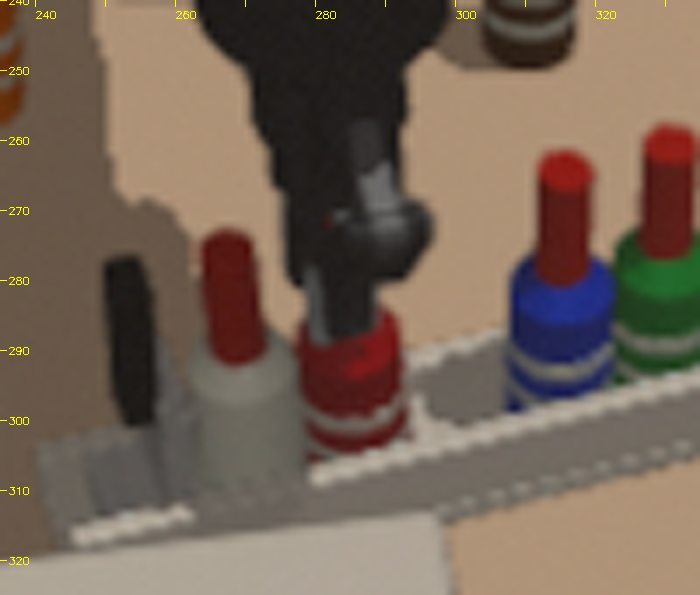

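```bash
python3 - <<'E'
from h import *
r,T,o=shot("wrist","w7",(240,100,400,400),2)
u=np.array([-.166,.986,0])
def proj(P):
    c=np.linalg.inv(T)@np.array([*P,1]); return np.round([r["cx"]+r["fx"]*c[0]/c[2], r["cy"]+r["fy"]*c[1]/c[2]],1)
p=o["tcp_pos"].copy(); print(p)
for z,rad in ((120,-9),(120,9),(76,9),(68,17),(47,17),(30,17),(8,17)):
    q=p+u*rad; q[2]=z; print(z,rad,proj(q))
q=np.array([630.7,5,120]);print("blue",proj(q),proj(q-u*17+[0,0,-52]),proj(q-u*17-[0,0,112]))
E
```

```text
[643.72991932 -67.93144418  85.30194145]
120 -9 [322.  370.3]
120 9 [322.2 330.4]
76 9 [320.9 276.9]
68 17 [320.8 255.5]
47 17 [320.5 241. ]
30 17 [320.2 231.3]
8 17 [319.9 220.8]
blue [320.6 148.4] [319.5 175.8] [318.9 160. ]
```

View pics/w7.png

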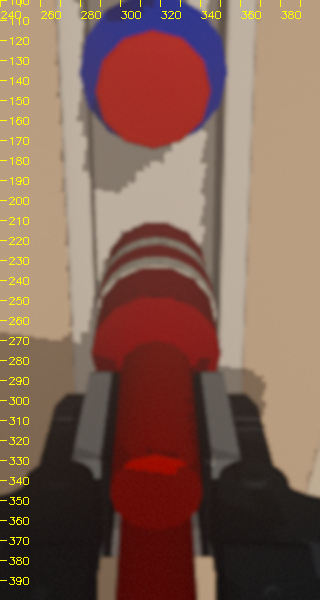

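Emit:
jog_arm --pt "0 0 0.01 0 0 0 0" --pt "0 0 0.02 0 0 0 0" --pt "0 0 0.02 0 0 0 0"

```text
time_s: 8.82
tcp_pos: [644.1, -70.1, 85.3]
eef_rot: [0.458, 0.539, -0.456, 0.541]
wrist_force: [-0.6, 2.8, 3.9]
grip_width: 0.199
```

Emit:
jog_arm --pt "0 0 0.01 0 0 0 0" --pt "0 0 0.015 0 0 0 0" --pt "0 0 0.015 0 0 0 0"

```text
time_s: 9.2
tcp_pos: [644.2, -71.2, 85.3]
eef_rot: [0.458, 0.539, -0.456, 0.54]
wrist_force: [-0.4, 4.7, 6.0]
grip_width: 0.202
```

```bash
python3 - <<'E'
from h import *
r,T,o=shot("wrist","w8",(240,100,400,400),2)
print(o["tcp_pos"],o["wrist_force"])
shot("side","s8",(340,210,430,330),6)
shot("scene","c8",(235,240,335,325),7)
E
```

```text
[644.20789593 -71.21169536  85.33321216] [-0.35015633  4.65326781  5.98364052]
```

View pics/s8.png

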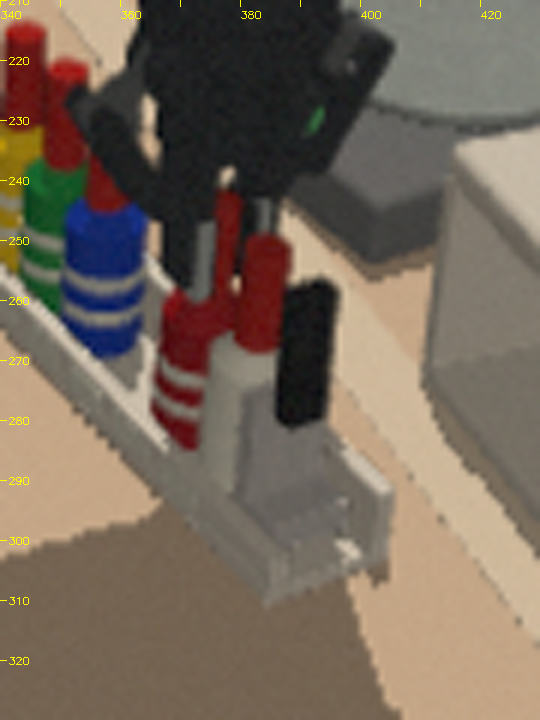

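View pics/c8.png

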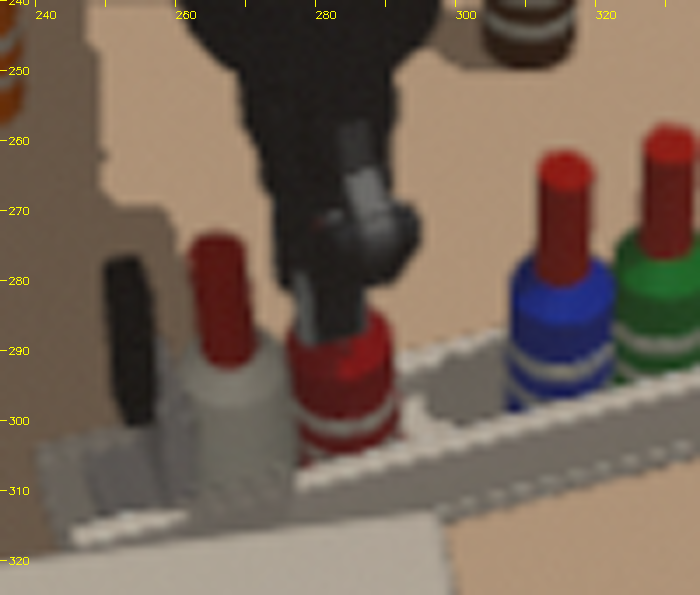

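View pics/w8.png

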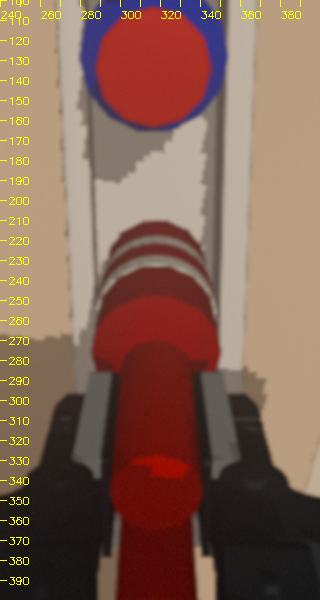

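Emit:
jog_arm --pt "0 0 -0.01 0 0 0 0" --pt "0 0 -0.015 0 0 0 0" --pt "0 0 -0.015 0 0 0 30" --pt "0 0 -0.015 0 0 0 40" --pt "0 0 -0.015 0 0 0 40" --pt "-0.3 0 -0.015 0 0 0 40" --pt "-0.75 0 -0.015 0 0 0 40" --pt "-0.75 0 -0.015 0 0 0 40"

```text
time_s: 10.35
tcp_pos: [645.1, -70.1, 163.7]
eef_rot: [0.459, 0.537, -0.455, 0.542]
wrist_force: [1.3, -0.2, -0.4]
grip_width: 0.468
```

```bash
python3 - <<'E'
from h import *
r,T,o=shot("wrist","w9",(220,80,420,380),2)
print(o["tcp_pos"],o["eef_rot"],o["wrist_force"])
shot("side","s9",(330,200,420,320),6)
shot("scene","c9",(240,240,360,325),6)
E
```

```text
[645.0772423  -70.06204956 163.66600735] [ 0.45865319  0.53714694 -0.45516985  0.54215387] [ 1.27146535 -0.244726   -0.38057223]
```

View pics/s9.png

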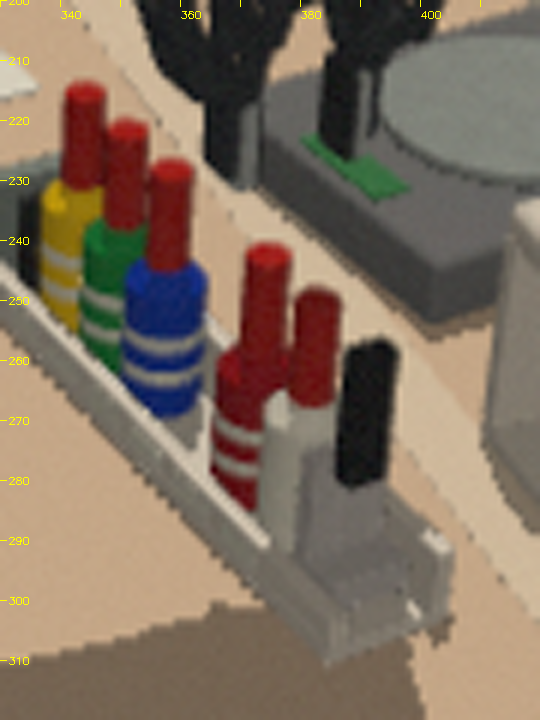

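View pics/c9.png

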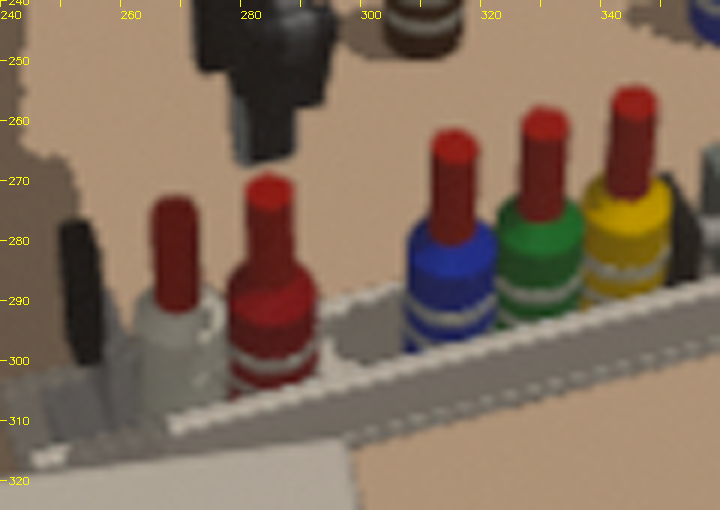

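View pics/w9.png

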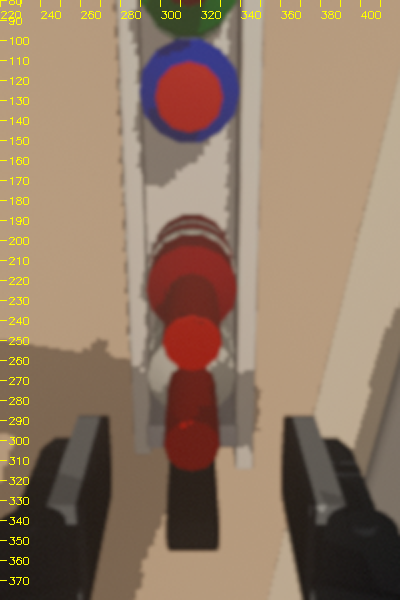

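```bash
python3 - <<'E'
from h import *
np.set_printoptions(precision=1,suppress=True)
pts={"white":[(269.2,274),(383,249.3),(316,303)],"red":[(284.7,271.3),(374.7,241.8),(316,251.5)],"blue":[(315.8,264.),(358.7,227.8),(314.5,128)]}
cs=[]
for n in ["scene","side","wrist"]:
    o=bot.get_obs(); r=bot.get_image(n); cs.append((r,tool(o)@np.array(r["mount"]) if n=="wrist" else np.array(r["T"])))
u=np.array([-.166,.986])
for k,v in pts.items():
    a=[atz(*c,p,120)[:2] for c,p in zip(cs,v)]
    print(k,a,[float(q@u) for q in a])
rows((465.7,150.9,160))
E
```

```text
white [array([647. , -95.6]), array([649.9, -96.8]), array([644.4, -92.8])] [-201.70601273313207, -203.3350038038688, -198.50572451527353]
red [array([644.2, -62.6]), array([644.4, -63.3]), array([639. , -59.9])] [-168.69447455157945, -169.37901421616746, -165.12678051045478]
blue [array([633. ,   5.6]), array([632.3,   4.2]), array([627.2,   6.4])] [-99.5760363665454, -100.85684246998903, -97.81348516938499]
[-0.  -1.4 -2.5] [-0. -0. -0.] from [643.4 -69.7 159.1]
```

```bash
python3 - <<'E'
from h import *
rows((643,-62.8,84))
E
```

```text
[ 0.7514  0.007  -0.0684] [-0.0002 -0.0001 -0.0002] from [643.4 -69.7 159.1]
```

Emit:
jog_arm --pt "0.0 0.005 -0.068 0 0 0 40" --pt "0.35 0.005 -0.068 0 0 0 40" --pt "0.75 0.005 -0.068 0 0 0 40" --pt "0.75 0.005 -0.068 0 0 0 40" --pt "0.75 0.005 -0.068 0 0 0 0" --pt "0.75 0.005 -0.068 0 0 0 0" --pt "0.74 0.005 -0.068 0 0 0 0" --pt "0.74 0.005 -0.068 0 0 0 0" --newtons 40

```text
time_s: 11.65
tcp_pos: [643.0, -62.9, 85.8]
eef_rot: [0.458, 0.539, -0.456, 0.54]
wrist_force: [1.4, 0.0, -0.1]
grip_width: 0.201
```

Emit:
jog_arm --pt "0 0 0 0 0 0 0" --pt "-0.02 0 0 0 0 0 0" --pt "-0.03 0 0 0 0 0 0"

```text
time_s: 12.02
tcp_pos: [643.0, -62.9, 89.0]
eef_rot: [0.458, 0.539, -0.456, 0.54]
wrist_force: [0.4, 0.1, -1.7]
grip_width: 0.198
```

```bash
python3 - <<'E'
from h import *
r,T,o=shot("wrist","w10",(240,100,400,400),2)
print(o["tcp_pos"],o["wrist_force"])
shot("scene","c10",(235,240,335,325),7)
E
```

```text
[643.03647639 -62.93115486  89.00840455] [ 0.42884781  0.11441814 -1.71518449]
```

View pics/c10.png

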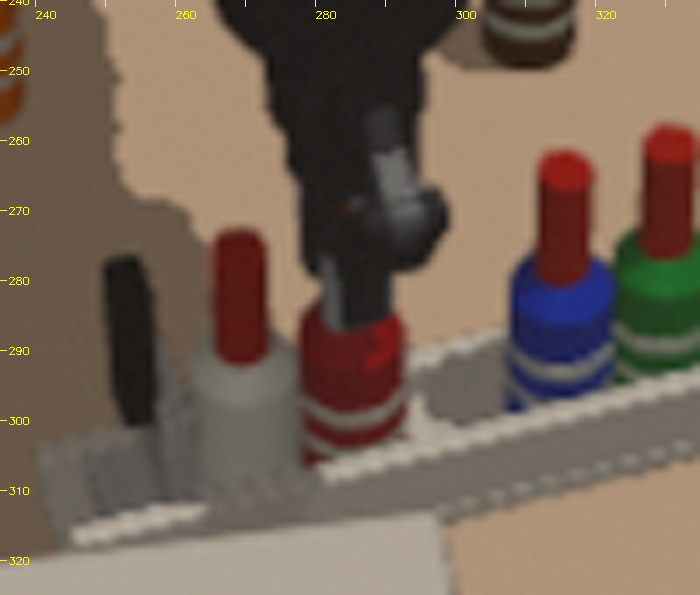

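View pics/w10.png

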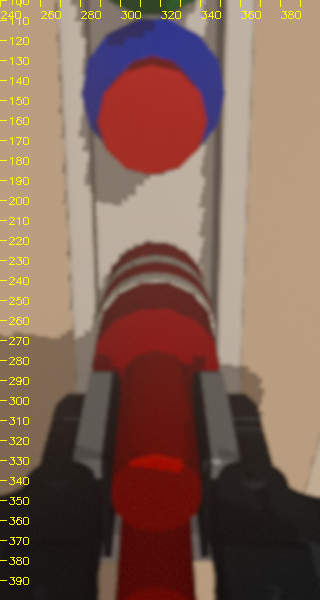

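Emit:
jog_arm --pt "0.005 0 0.01 0 0 0 0" --pt "0.01 0 0.02 0 0 0 0" --pt "0.01 0 0.03 0 0 0 0" --pt "0.01 0 0.03 0 0 0 0"

```text
time_s: 12.62
tcp_pos: [643.5, -66.0, 87.9]
eef_rot: [0.458, 0.539, -0.456, 0.54]
wrist_force: [0.6, 0.4, -1.2]
grip_width: 0.197
```

Emit:
jog_arm --pt "0 0 0.01 0 0 0 0" --pt "0 0 0.01 0 0 0 0" --pt "0 0 0.01 0 0 0 0"

```text
time_s: 13.0
tcp_pos: [643.7, -66.9, 87.9]
eef_rot: [0.458, 0.539, -0.456, 0.54]
wrist_force: [-0.4, 2.7, 1.0]
grip_width: 0.2
```

```bash
python3 - <<'E'
from h import *
r,T,o=shot("wrist","w11",(240,100,400,400),2)
print(o["tcp_pos"],o["wrist_force"])
shot("scene","c11",(235,240,335,325),7)
shot("side","s11",(330,200,420,320),6)
E
```

```text
[643.65651788 -66.85757713  87.88836058] [-0.3633308   2.74346781  0.98953368]
```

View pics/c11.png

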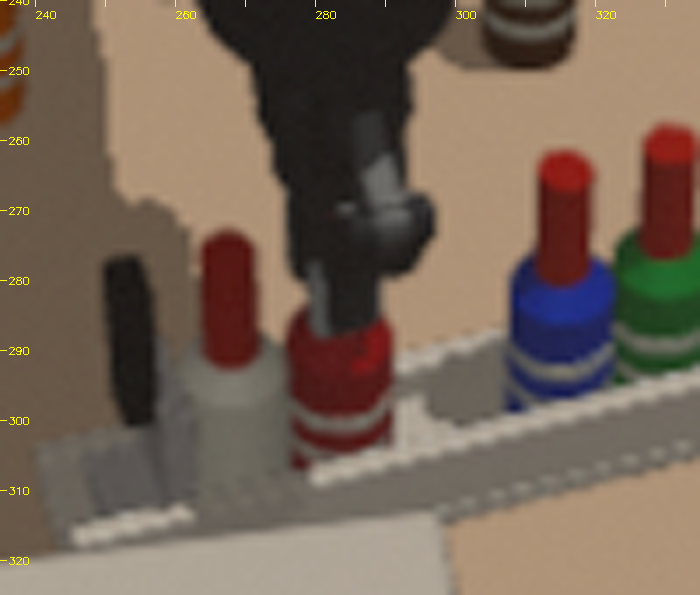

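View pics/w11.png

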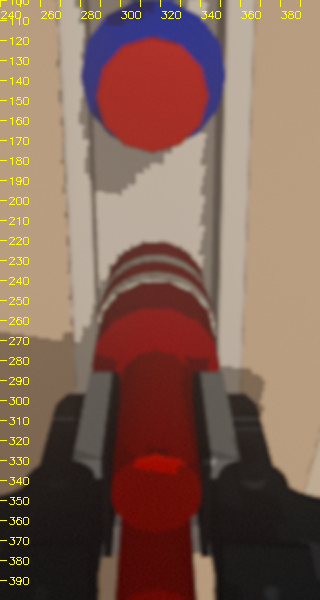

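View pics/s11.png

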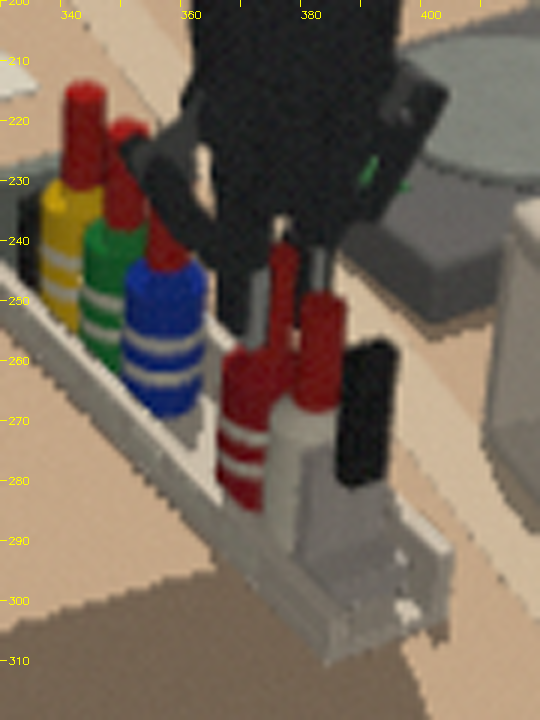

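Emit:
jog_arm --pt "0.01 0 0 0 0 0 0" --pt "0.024 0 0 0 0 0 0" --pt "0.024 0 0 0 0 0 0" --pt "0.024 0 0 0 0 0 25" --pt "0.024 0 0 0 0 0 40" --pt "0.02 0 0 0 0 0 40" --pt "-0.4 0 0 0 0 0 40" --pt "-0.8 0 0 0 0 0 40"

```text
time_s: 14.15
tcp_pos: [643.4, -67.0, 168.7]
eef_rot: [0.457, 0.539, -0.456, 0.54]
wrist_force: [0.7, 0.2, 0.8]
grip_width: 0.473
```

```bash
python3 - <<'E'
from h import *
print(bot.get_obs()["tcp_pos"])
shot("side","s12",(330,200,420,320),6)
shot("scene","c12",(240,240,360,325),6)
rows((560,60,190)); 
E
```

```text
[643.36243321 -66.97905676 168.67057615]
[-0.1857 -0.6281 -1.3954] [-0.0002  0.0004 -0.0013] from [645.1 -67.3 172.3]
```

View pics/s12.png

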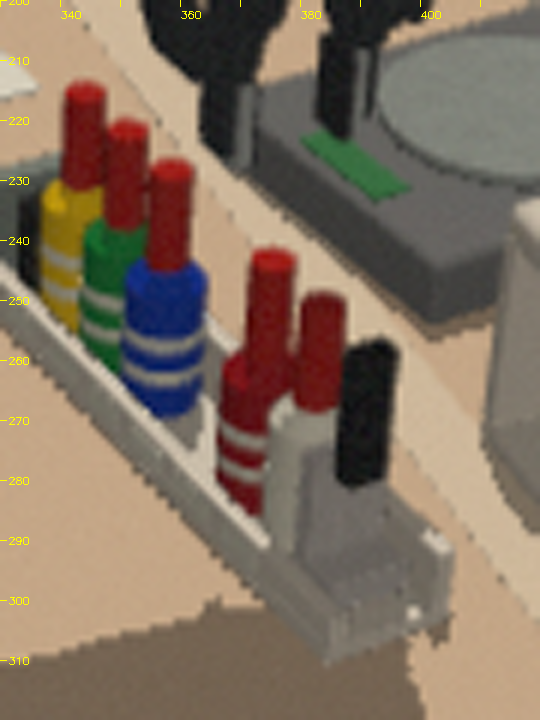

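View pics/c12.png

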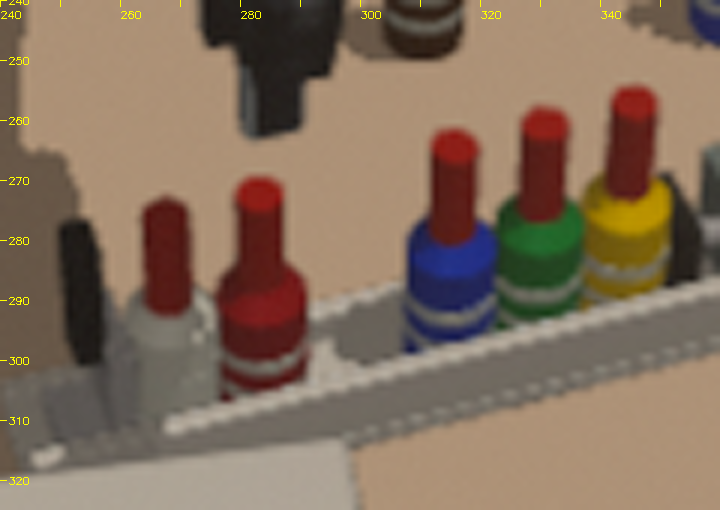

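Emit:
jog_arm --pt "-0.1 -0.3 -0.3 0 0 0 50" --pt "-0.1 -0.6 -0.7 0 0 0 50" --pt "-0.1 -0.8 -0.95 0 0 0 50" --pt "-0.1 -0.95 -1 0 0 -0.001 50" --pt "-0.1 -0.95 -1 0 0 -0.001 50"

```text
time_s: 14.88
tcp_pos: [534.6, 15.4, 181.3]
eef_rot: [0.457, 0.539, -0.457, 0.541]
wrist_force: [0.8, -0.7, -0.3]
grip_width: 0.582
```

```bash
python3 - <<'E'
from h import *
rows((465.3,151,165))
E
```

```text
[ 0.1582 -0.4604 -1.4518] [-0.0001  0.0004 -0.0003] from [534.6  15.4 181.3]
```

Emit:
jog_arm --pt "0 -0.15 -0.45 0 0 0 50" --pt "0 -0.3 -0.9 0 0 0 50" --pt "0 -0.46 -1 0 0 0 50" --pt "0 -0.46 -1 0 0 0 50"

```text
time_s: 15.38
tcp_pos: [472.8, 106.2, 180.9]
eef_rot: [0.457, 0.539, -0.457, 0.541]
wrist_force: [-0.1, -0.0, -0.1]
grip_width: 0.582
```

```bash
python3 - <<'E'
from h import *
rows((465.3,151,160))
E
```

```text
[ 2.082e-01 -1.000e-04 -4.543e-01] [-0.      0.0004 -0.0003] from [472.8 106.2 180.9]
```

Emit:
jog_arm --pt "0.1 0 -0.3 0 0 0 50" --pt "0.2 0 -0.454 0 0.0004 -0.0003 50" --pt "0.2 0 -0.454 0 0.0004 -0.0003 50" --pt "0.2 0 -0.454 0 0.0004 -0.0003 50"

```text
time_s: 15.88
tcp_pos: [465.8, 150.3, 160.8]
eef_rot: [0.457, 0.54, -0.457, 0.54]
wrist_force: [-0.3, 0.0, 0.2]
grip_width: 0.588
```

```bash
python3 - <<'E'
from h import *
r,T,o=shot("wrist","w13",(200,130,440,400),2)
def proj(P):
    c=np.linalg.inv(T)@np.array([*P,1]); return r["cx"]+r["fx"]*c[0]/c[2], r["cy"]+r["fy"]*c[1]/c[2]
print(proj((465.7,150.9,112)))
rows((465.3,151,75))
E
```

```text
(np.float64(320.46203345333026), np.float64(260.4410574128596))
[ 0.8597 -0.0041 -0.0079] [-0.0001  0.     -0.0001] from [465.8 150.3 161. ]
```

View pics/w13.png

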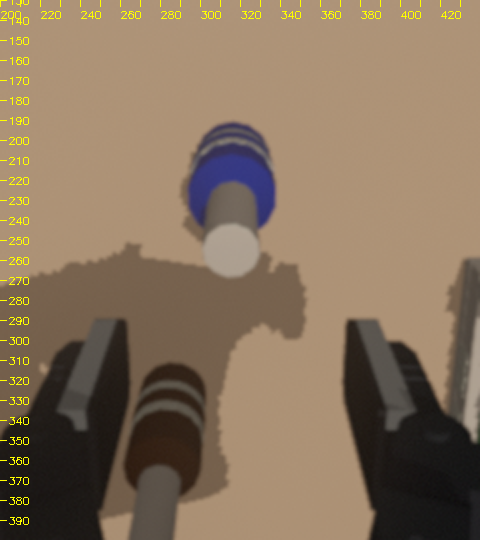

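Emit:
jog_arm --pt "0.4 -0.013 -0.03 0 0 0 50" --pt "0.85 -0.013 -0.03 0 0 0 50" --pt "0.85 -0.013 -0.03 0 0 0 45" --pt "0.85 -0.013 -0.03 0 0 0 0" --pt "0.85 -0.013 -0.03 0 0 0 0" --pt "0.85 -0.013 -0.03 0 0 0 0" --pt "0.84 -0.013 -0.03 0 0 0 0" --pt "0.84 -0.013 -0.03 0 0 0 0" --newtons 40

```text
time_s: 16.92
tcp_pos: [464.2, 153.1, 77.5]
eef_rot: [0.457, 0.539, -0.456, 0.54]
wrist_force: [-1.3, -0.8, 7.7]
grip_width: 0.194
```

```bash
python3 - <<'E'
from h import *
r,T,o=shot("wrist","w14",(240,100,400,400),2)
print(o["tcp_pos"],o["wrist_force"],o["grip_width"])
E
```

```text
[464.21547164 153.10818974  77.54838392] [-1.28891031 -0.82130709  7.6522565 ] 0.19434065426579017
```

View pics/w14.png

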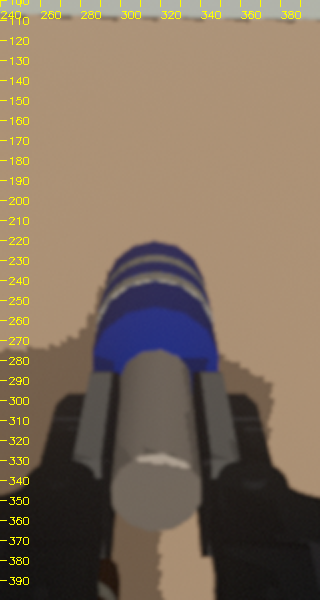

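```bash
python3 - <<'E'
from h import *
u=np.array([-.166,.986])
r=bot.get_image("scene"); C=(r,np.array(r["T"]))
r=bot.get_image("side"); S=(r,np.array(r["T"]))
for C_,a,b in ((C,(283.3,272),(315.8,264.2)),(S,(375.6,242.3),(358.7,228))):
    A=atz(*C_,a,120)[:2];B=atz(*C_,b,120)[:2]; print(A,B,(B-A)@u)
for s in (35.5,36,36.5): print(np.array([643.65,-66.9])+u*s)
E
```

```text
[645.70784891 -65.81017854] [633.56277482   5.47611496] 72.30436768474769
[645.57277788 -65.81231537] [631.98862596   3.32552477] 70.42487960114647
[637.757 -31.897]
[637.674 -31.404]
[637.591 -30.911]
```

Emit:
jog_arm --pt "-0.05 0 0 0 0 0 0" --pt "-0.3 0 0 0 0 0 0" --pt "-0.7 0 0 0 0 0 0" --pt "-1 0 0 0 0 0 0" --pt "-1 0.1 0.1 0 0 0 0" --pt "-1 0.3 0.4 0 0 0 0" --pt "-1 0.5 0.8 0 0 0 0" --pt "-1 0.6 1 0 0 0 0"

```text
time_s: 18.08
tcp_pos: [540.8, 62.5, 176.4]
eef_rot: [0.457, 0.539, -0.457, 0.539]
wrist_force: [-0.1, -0.3, -0.5]
grip_width: 0.2
```

```bash
python3 - <<'E'
from h import *
rows((637.6,-31.4,220))
print(bot.get_obs()["grip_width"],bot.get_obs()["wrist_force"])
E
```

```text
[-0.4357  0.8016  1.0849] [-0.0004 -0.      0.    ] from [540.8  62.5 176.4]
0.2002760540581011 [-0.09353076 -0.26610757 -0.52560185]
```

Emit:
jog_arm --pt "-0.44 0 0.1 0 0 0 0" --pt "-0.44 0.1 0.4 0 0 0 0" --pt "-0.44 0.3 0.8 0 0 0 0" --pt "-0.44 0.6 1 0 0 0 0" --pt "-0.44 0.8 1 0 0 0 0" --pt "-0.44 0.8 1 0 0 0 0" --pt "-0.44 0.8 1 0 0 0 0"

```text
time_s: 18.95
tcp_pos: [635.2, -22.8, 219.7]
eef_rot: [0.457, 0.54, -0.457, 0.539]
wrist_force: [-0.8, -0.2, -0.4]
grip_width: 0.196
```

```bash
python3 - <<'E'
from h import *
rows((637.6,-31.4,150))
r,T,o=shot("wrist","w15",(0,0,640,480),1)
print(o["wrist_force"])
shot("side","s15",(300,120,440,300),4)
shot("scene","c15",(235,180,360,325),5)
E
```

```text
[0.6971 0.0108 0.0888] [-0.0003 -0.0001  0.0003] from [635.2 -22.8 219.7]
[-0.79933822 -0.1593381  -0.38683648]
```

View pics/w15.png

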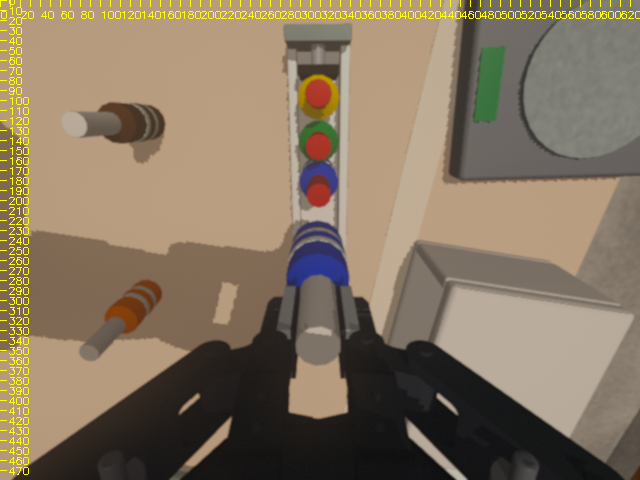

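View pics/s15.png

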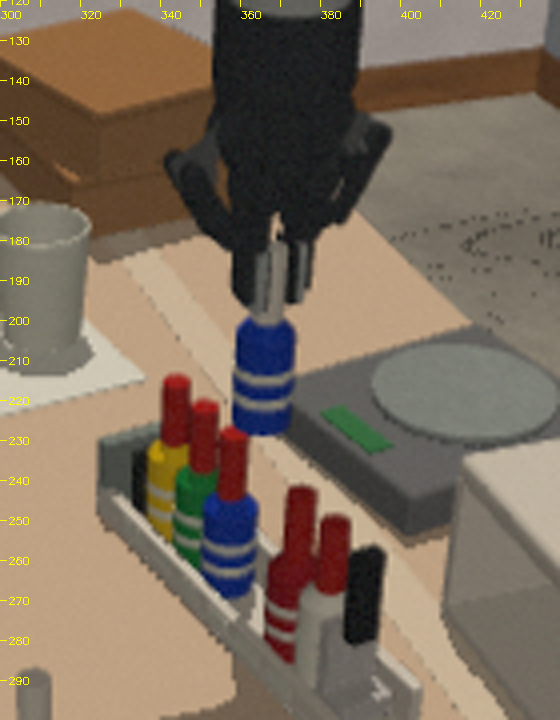

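View pics/c15.png

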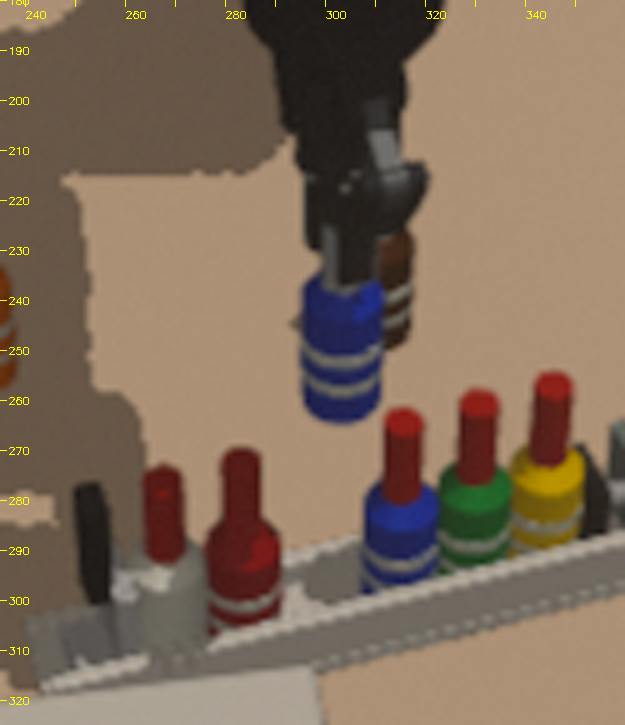

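Emit:
jog_arm --pt "0 0.011 0.089 0 0 0 0" --pt "0.2 0.011 0.089 0 0 0 0" --pt "0.45 0.011 0.089 0 0 0 0" --pt "0.6 0.011 0.089 0 0 0 0" --pt "0.6 0.011 0.089 0 0 0 0" --pt "0.6 0.011 0.089 0 0 0 0"

```text
time_s: 19.85
tcp_pos: [638.4, -31.6, 161.3]
eef_rot: [0.457, 0.539, -0.457, 0.54]
wrist_force: [-0.1, 0.5, -0.2]
grip_width: 0.199
```

```bash
python3 - <<'E'
from h import *
rows((637.6,-31.4,150))
r,T,o=shot("wrist","w16",(240,100,400,400),2)
print(o["wrist_force"])
shot("side","s16",(330,190,430,310),6)
shot("scene","c16",(235,210,355,325),6)
E
```

```text
[ 0.1134 -0.0076 -0.0034] [-0.0003  0.     -0.0001] from [638.4 -31.6 161.3]
[-0.14536034  0.45656729 -0.23298734]
```

View pics/w16.png

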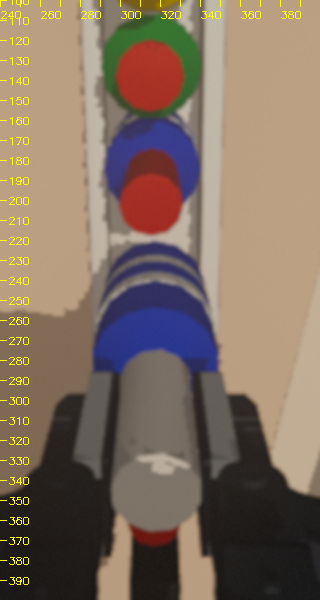

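View pics/s16.png

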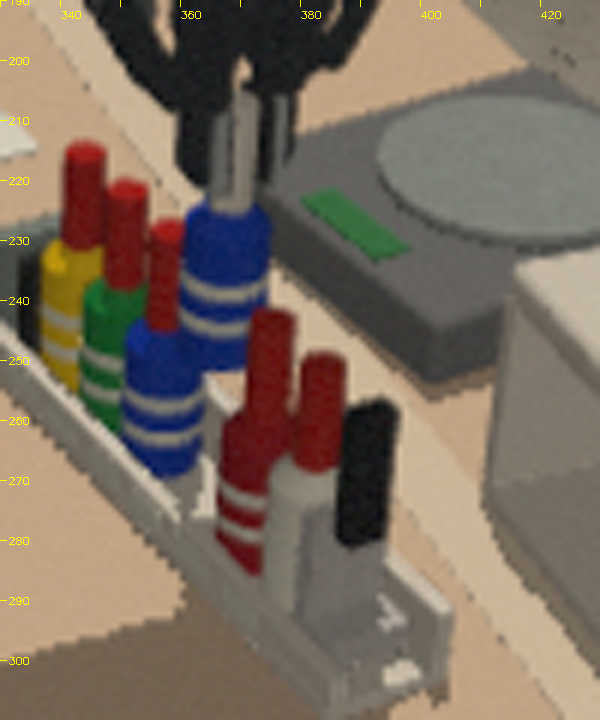

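View pics/c16.png

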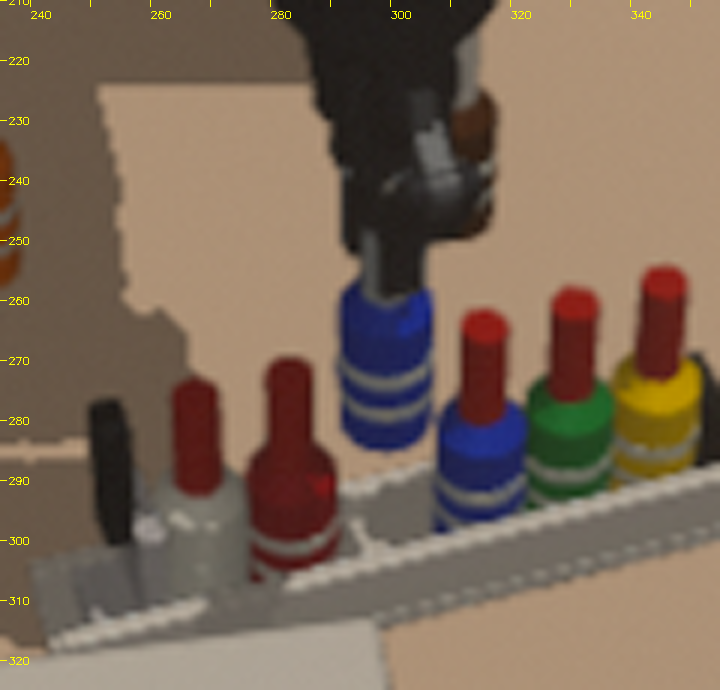

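Emit:
jog_arm --pt "0 -0.006 0 0 0 0 0" --pt "0.1 -0.006 0 0 0 0 0" --pt "0.2 -0.006 0 0 0 0 0" --pt "0.28 -0.006 0 0 0 0 0" --pt "0.36 -0.006 0 0 0 0 0" --pt "0.36 -0.006 0 0 0 0 0"

```text
time_s: 20.75
tcp_pos: [637.5, -31.6, 124.5]
eef_rot: [0.457, 0.54, -0.457, 0.539]
wrist_force: [0.4, -0.1, -1.2]
grip_width: 0.198
```

Emit:
jog_arm --pt "0.08 0 0 0 0 0 0" --pt "0.16 0 0 0 0 0 0" --pt "0.24 0 0 0 0 0 0" --pt "0.31 0 0 0 0 0 0" --pt "0.34 0 0 0 0 0 0" --pt "0.34 0 0 0 0 0 0"

```text
time_s: 21.5
tcp_pos: [637.4, -31.6, 90.3]
eef_rot: [0.457, 0.54, -0.457, 0.539]
wrist_force: [0.3, -0.0, -0.4]
grip_width: 0.197
```

Emit:
jog_arm --pt "0.02 0 0 0 0 0 0" --pt "0.035 0 0 0 0 0 0" --pt "0.045 0 0 0 0 0 0" --pt "0.045 0 0 0 0 0 0"

```text
time_s: 22.0
tcp_pos: [637.4, -31.6, 85.8]
eef_rot: [0.457, 0.54, -0.457, 0.539]
wrist_force: [-0.3, -0.3, -0.7]
grip_width: 0.194
```

```bash
python3 - <<'E'
from h import *
r,T,o=shot("wrist","w17",(240,100,400,400),2)
print(o["tcp_pos"],o["wrist_force"])
shot("scene","c17",(235,230,355,325),6)
E
```

```text
[637.42181241 -31.55849313  85.79884476] [-0.27746996 -0.25092765 -0.71175551]
```

View pics/w17.png

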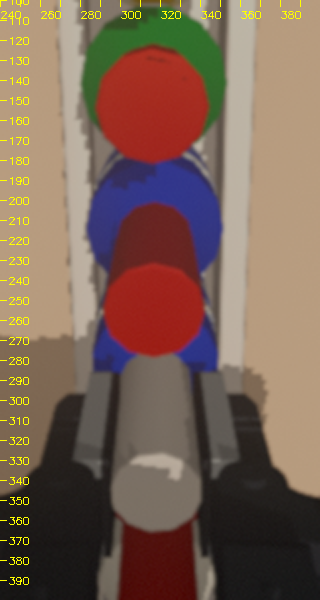

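View pics/c17.png

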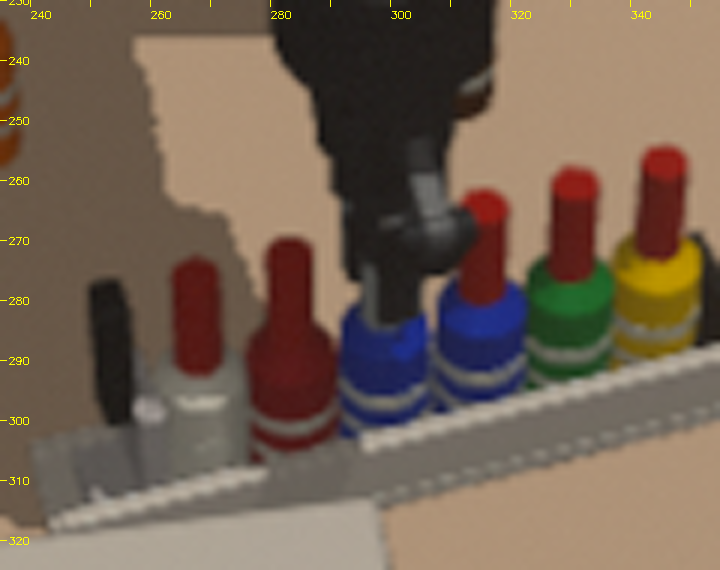

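Slid in cleanly without contact; lower the last fraction until the floor pushes back.

Emit:
jog_arm --pt "0.006 0 0 0 0 0 0" --pt "0.01 0 0 0 0 0 0" --pt "0.01 0 0 0 0 0 0"

```text
time_s: 22.48
tcp_pos: [637.6, -31.6, 85.6]
eef_rot: [0.457, 0.539, -0.457, 0.54]
wrist_force: [-2.0, -0.5, 6.3]
grip_width: 0.194
```

Emit:
jog_arm --pt "-0.002 0 0 0 0 0 0" --pt "-0.002 0 0 0 0 0 25" --pt "-0.002 0 0 0 0 0 40" --pt "-0.002 0 0 0 0 0 40" --pt "-0.3 0 0 0 0 0 40" --pt "-0.75 0 0 0 0 0 40" --pt "-0.75 0 0.3 0 0 0 45" --pt "-0.75 0 0.3 0 0 0 45"

```text
time_s: 23.48
tcp_pos: [642.7, -62.6, 161.0]
eef_rot: [0.458, 0.539, -0.457, 0.539]
wrist_force: [-0.1, -0.1, -0.3]
grip_width: 0.522
```

```bash
python3 - <<'E'
from h import *
shot("side","s18",(320,200,430,310),6)
r,T,o=shot("scene","c18",(235,230,355,325),6)
rows((654.0,-130.2,86))
E
```

```text
[0.7422 0.0038 0.7014] [-0.0004 -0.      0.0001] from [642.2 -61.1 160.2]
```

View pics/s18.png

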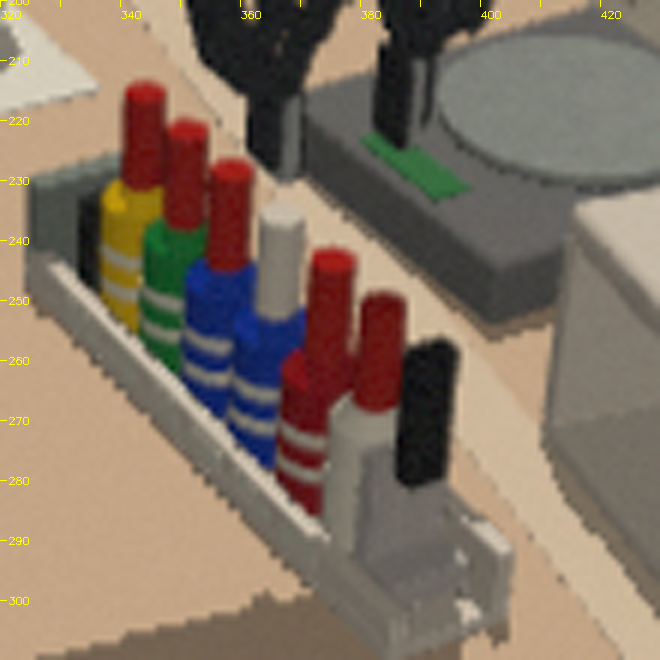

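View pics/c18.png

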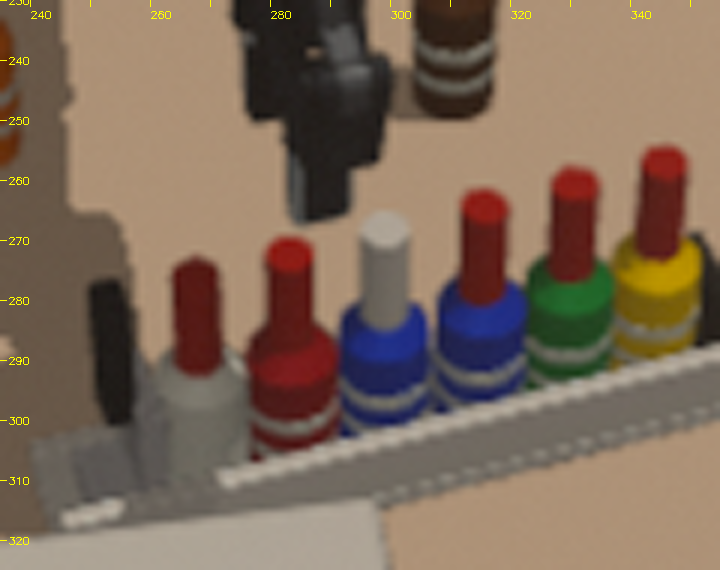

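Emit:
jog_arm --pt "0 0.004 0.4 0 0 0 45" --pt "0 0.004 0.7 0 0 0 45" --pt "0.2 0.004 0.7 0 0 0 45" --pt "0.55 0.004 0.7 0 0 0 45" --pt "0.74 0.004 0.7 0 0 0 45" --pt "0.74 0.004 0.7 0 0 0 45" --pt "0.74 0.004 0.7 0 0 0 20" --pt "0.74 0.004 0.7 0 0 0 0" --newtons 40

```text
time_s: 24.58
tcp_pos: [654.4, -130.1, 87.5]
eef_rot: [0.457, 0.539, -0.457, 0.54]
wrist_force: [-0.2, 0.1, 2.7]
grip_width: 0.207
```

Emit:
jog_arm --pt "0 0 0 0 0 0 0" --pt "0 0 0 0 0 0 0"

```text
time_s: 24.82
tcp_pos: [654.3, -130.1, 87.6]
eef_rot: [0.457, 0.539, -0.457, 0.54]
wrist_force: [0.5, -0.5, -3.0]
grip_width: 0.199
```

Emit:
jog_arm --pt "0 0 -0.01 0 0 0 0" --pt "0 0 -0.02 0 0 0 0" --pt "0 0 -0.03 0 0 0 0" --pt "0 0 -0.04 0 0 0 0" --pt "0 0 -0.05 0 0 0 0" --pt "0 0 -0.055 0 0 0 0" --pt "0 0 -0.055 0 0 0 0"

```text
time_s: 25.7
tcp_pos: [653.6, -125.4, 87.6]
eef_rot: [0.457, 0.539, -0.457, 0.54]
wrist_force: [0.4, -5.3, -4.0]
grip_width: 0.204
```

```bash
python3 - <<'E'
from h import *
shot("side","s19",(320,200,430,310),6)
r,T,o=shot("scene","c19",(235,230,385,325),5)
print(o["tcp_pos"],o["wrist_force"])
E
```

```text
[ 653.57323358 -125.47253473   87.60720239] [ 0.39113673 -6.42177633 -4.82350375]
```

View pics/c19.png

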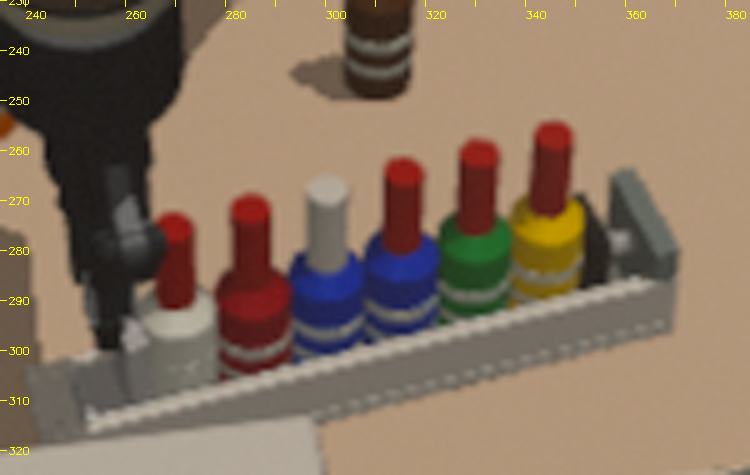

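View pics/s19.png

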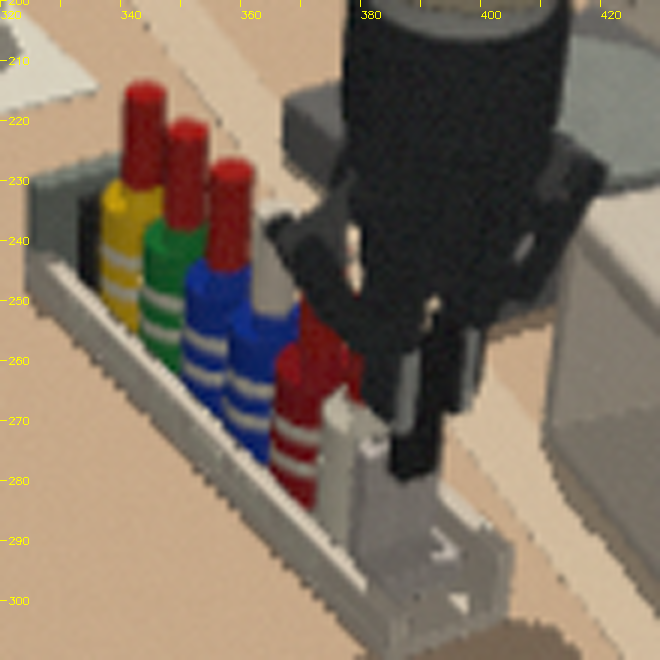

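Emit:
jog_arm --pt "0 0 -0.008 0 0 0 0" --pt "0 0 -0.016 0 0 0 0" --pt "0 0 -0.02 0 0 0 0" --pt "0 0 -0.02 0 0 0 0"

```text
time_s: 26.3
tcp_pos: [653.4, -124.5, 87.6]
eef_rot: [0.457, 0.538, -0.458, 0.54]
wrist_force: [1.2, -7.4, -5.3]
grip_width: 0.205
```

Emit:
jog_arm --pt "0 0 -0.008 0 0 0 0" --pt "0 0 -0.01 0 0 0 0" --pt "0 0 -0.01 0 0 0 0"

```text
time_s: 26.68
tcp_pos: [653.4, -124.4, 87.6]
eef_rot: [0.457, 0.538, -0.458, 0.541]
wrist_force: [0.9, -7.1, -5.2]
grip_width: 0.205
```

Emit:
jog_arm --pt "0 0 -0.01 0 0 0 0" --pt "0 0 -0.02 0 0 0 0" --pt "0 0 -0.025 0 0 0 0" --pt "0 0 -0.025 0 0 0 0"

```text
time_s: 27.18
tcp_pos: [653.2, -123.2, 87.6]
eef_rot: [0.457, 0.537, -0.458, 0.541]
wrist_force: [1.4, -8.3, -5.1]
grip_width: 0.201
```

Emit:
jog_arm --pt "0 0 -0.01 0 0 0 0" --pt "0 0 -0.02 0 0 0 0" --pt "0 0 -0.028 0 0 0 0" --pt "0 0 -0.028 0 0 0 0"

```text
time_s: 27.68
tcp_pos: [653.0, -122.1, 87.6]
eef_rot: [0.457, 0.536, -0.459, 0.542]
wrist_force: [1.6, -11.6, -5.6]
grip_width: 0.201
```

```bash
python3 - <<'E'
from h import *
shot("side","s20",(320,200,400,290),8)
r,T,o=shot("scene","c20",(235,240,385,325),5)
print(o["tcp_pos"],o["wrist_force"],o["eef_rot"])
E
```

```text
[ 652.99718372 -122.11555559   87.61349972] [  1.67997814 -12.30820306  -6.24528006] [ 0.45656244  0.53647729 -0.4585098   0.54176713]
```

View pics/c20.png

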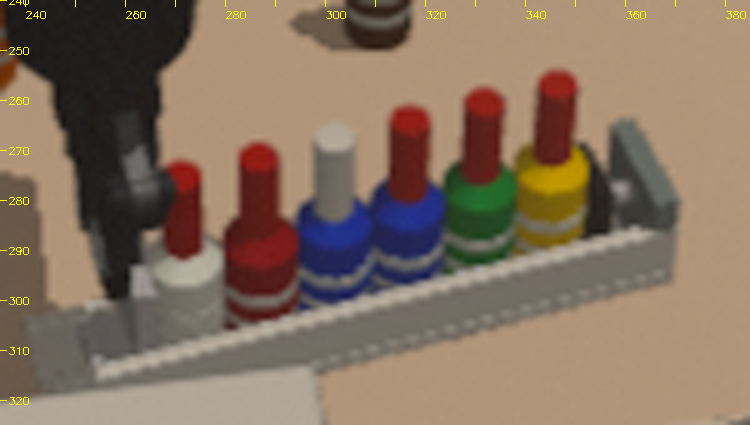

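View pics/s20.png

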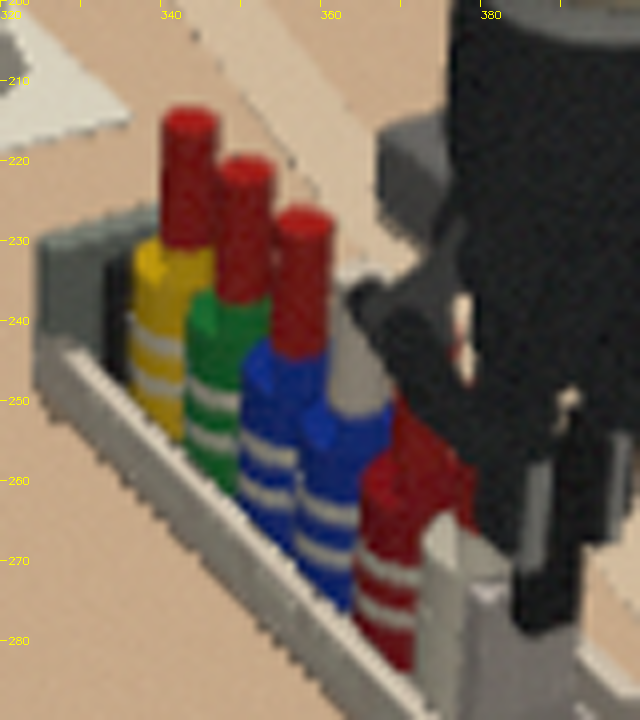

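Emit:
jog_arm --pt "0 0 -0.01 0 0 0 0" --pt "0 0 -0.02 0 0 0 0" --pt "0 0 -0.03 0 0 0 0" --pt "0 0 -0.036 0 0 0 0" --pt "0 0 -0.036 0 0 0 0"

```text
time_s: 28.4
tcp_pos: [652.8, -121.0, 87.6]
eef_rot: [0.456, 0.535, -0.459, 0.543]
wrist_force: [2.5, -15.8, -6.8]
grip_width: 0.202
```

Emit:
jog_arm --pt "0 0 -0.02 0 0 0 0" --pt "0 0 -0.01 0 0 0 20" --pt "0 0 0 0 0 0 45" --pt "0 0 0 0 0 0 45" --pt "0 0 0 0 0 0 45" --pt "-0.3 0 0 0 0 0 45" --pt "-0.7 0 0 0 0 0 45" --pt "-0.9 0 0 0 0 0 45"

```text
time_s: 29.4
tcp_pos: [652.8, -120.0, 179.9]
eef_rot: [0.457, 0.535, -0.459, 0.543]
wrist_force: [0.7, -0.9, -0.5]
grip_width: 0.526
```

Emit:
jog_arm --pt "-0.5 -0.2 0.2 0 0 0 45" --pt "-0.7 -0.6 0.4 0 0 0 45" --pt "-0.7 -1 0.6 0 0 0 45" --pt "-0.7 -1 0.6 0 0 0 45"

```text
time_s: 29.9
tcp_pos: [561.7, -196.0, 250.8]
eef_rot: [0.457, 0.534, -0.459, 0.543]
wrist_force: [1.1, 1.1, 0.4]
grip_width: 0.526
```

```bash
python3 - <<'E'
from h import *
shot("side","s21",(320,200,420,300),7)
r,T,o=shot("scene","c21",(235,240,385,325),5)
r,T,o=shot("scene","c21f")
print(o["tcp_pos"],o["wrist_force"],o["eef_rot"])
E
```

```text
[ 563.51409765 -194.81485892  250.3209177 ] [ 0.37929088 -0.65291545 -0.08860579] [ 0.45687293  0.53431298 -0.45870346  0.5434776 ]
```

View pics/c21.png

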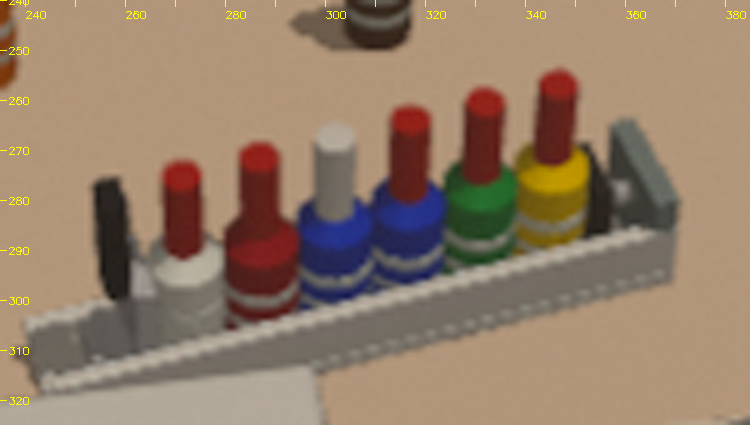

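View pics/s21.png

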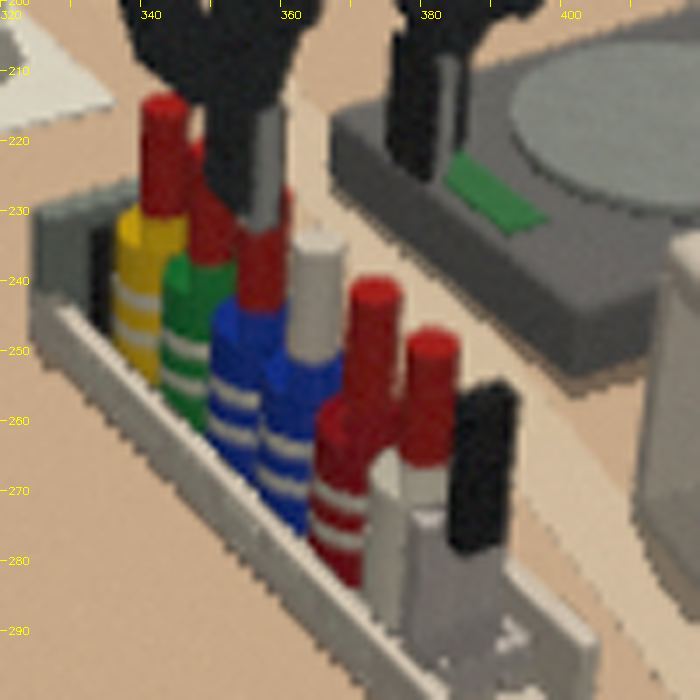

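View pics/c21f.png

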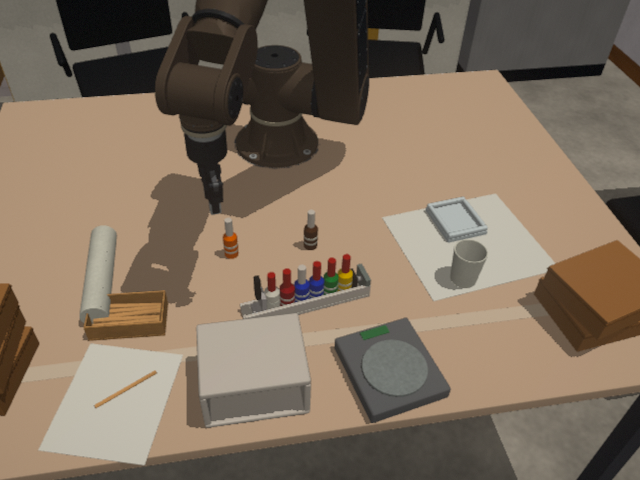

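```bash
python3 - <<'E'
import cv2,numpy as np
L=lambda n:cv2.cvtColor(cv2.imread(f"pics/{n}.png"),cv2.COLOR_BGR2GRAY).astype(np.float32)
c19=L("c19")[50:],;c19=c19[0];c20=L("c20");c21=L("c21")
for nm,(x0,y0,x1,y1) in {"yellowcap":(525,55,590,165),"greencap":(455,75,515,180),"pad":(570,130,606,235),"refcorner":(606,110,690,240),"tray":(300,250,600,375)}.items():
    w=cv2.createHanningWindow((x1-x0,y1-y0),cv2.CV_32F)
    for a,b,n in ((c19,c20,"19-20"),(c20,c21,"20-21"),(c19,c21,"19-21")):
        A=a[y0:y1,x0:x1];B=b[y0:y1,x0:x1]
        if A.shape==B.shape:
            s,r=cv2.phaseCorrelate(A,B,w); print(nm,n,np.round(s,2),round(r,2))
E
```

```text
yellowcap 19-20 [4.96 0.01] 0.4
yellowcap 20-21 [0.17 0.06] 0.65
yellowcap 19-21 [5.67 0.18] 0.46
greencap 19-20 [5.08 0.08] 0.56
greencap 20-21 [ 0.26 -0.11] 0.64
greencap 19-21 [5.57 0.02] 0.34
pad 19-20 [ 0.   -4.97] 0.33
pad 20-21 [-0.17 -0.23] 0.59
pad 19-21 [0.91 0.25] 0.21
refcorner 19-20 [0.04 0.48] 0.94
refcorner 20-21 [-0.12  0.48] 0.87
refcorner 19-21 [-0.14  0.45] 0.89
tray 19-20 [0.14 0.55] 0.53
tray 20-21 [-0.04  0.43] 0.69
tray 19-21 [0.02 0.44] 0.55
```

```bash
python3 -c "
from workcell import bot
print(bot.job_done())"
```

```text
the job is handed in; nothing more can be done
None
```

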